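# Open a child-resistant jug blocked in its tote

## Task

Carry the white jug upright by its moulded handle into the large bay of the plywood tote, close against one long side of the bay, then stand the wooden block, bevelled foot down, in the gap left beside it so that the jug cannot twist. Then take the jug by its child-resistant cap: press the cap down hard, keep it down while you turn it anticlockwise about a sixth of a turn, lift it off and lay it in the shallow metal tray, open side down. Leave the jug and the block standing in the tote, never lift the jug by its cap, and leave everything else where it is.

Things in the scene. Friction and masses are not known exactly. Their poses are not given: they have to be found in the camera images.
- jug_handle (a point): Middle of the top handle bar of a white plastic jug (0.6 kg), 120 mm above its underside; z up, x along the jug towards the cap. Bar along x, 22 mm wide, 16 high, from 54 mm in -x to 14 mm in +x of this point, 26 mm free under it. Jug body 160 (x) x 80 (y) mm, 86 high to the shoulder; its centre lies 6 mm and the cap's axis 58 mm in +x of this point.
- cap_center (a point): Centre (half-way up) of the jug's round grey ribbed cap: 60 mm diameter, 36 high, 45 g, loose but locked on the neck at the start. z up; its x is parallel to the jug's x while locked. Locked, its lower edge is 14 mm above the shoulder, 100 mm above the jug's underside. Grip it across its diameter at half height or a little above.
- jug_neck (a point): Centre of the top of the jug's neck, 123 mm above its underside, 23 mm above the locked cap's lower edge; axes as the jug's. Cap lock: press the cap down 4 to 5.5 mm (about 14 to 17 N, bottoms at 5.5 mm), keep it down and turn it anticlockwise from above by 60 degrees (free from 37, stop at about 88), then lift it straight up by over 25 mm. Unpressed it will not turn.
- block_center (a point): Centre (half-way up) of a loose wooden block standing on end: 64 (x) x 38 (y) x 130 mm high (z up), 0.15 kg. Its lowest 30 mm taper to a foot 20 mm wide in y, so that it guides itself into a gap with its 38 mm across the gap. Grip it across its 64 mm, in its top 40 mm, so that the gripper stays clear of the jug's cap and handle.
- tote: Open plywood tote with two bays, fixed: outside 194 (x) x 239 (y) x 75 mm high, floor and walls 9 mm thick; origin at the centre of its underside, z up. A divider parallel to x parts the large bay (towards -y, for jug and block) from the small bay (towards +y) that holds the tin canister.
- tote_bay (a point): Centre of the large bay's floor, 9 mm above the tote's underside, axes as the tote's. Inside it measures 176 (x) x 128 (y) mm with walls 66 mm high. The jug stands lengthwise along x, either way round, near one long wall; the block stands between it and the other. Side by side they leave 10 mm to spare in y.
- tray: Shallow square aluminium tray, fixed, 130 x 130 mm outside, 18 mm high, walls and floor 3 mm thick; origin at the centre of its underside, z up. The cap goes in here.
- canister: Tin lidded canister, 75 mm diameter, 100 mm high, standing in the tote's small bay; origin under its centre. Leave it.
- lid_a: Orange rubber barrel lid, 116 mm diameter, 20 mm high, lying on the board with the stone egg in it; origin under its centre. Leave it.
- lid_b: Second orange rubber barrel lid, 116 mm diameter, 20 mm high, empty; origin under its centre. Leave it.
- egg_center (a point): Centre of the rusty red jasper egg, 62 mm long, lying in a barrel lid. Leave it.
- funnel: Blue plastic funnel standing mouth down, 104 mm diameter, 105 mm high; origin under its centre. Leave it.
- jar: Glass jar with steel lid, 72 mm diameter, 100 mm high; origin under its centre. Leave it.
- brush: Flat wooden brush, 190 mm long (x), lying on the board; origin under its middle. Leave it.
Not all that is in view belongs to the job. Several things look just like the part that bears block_center: the one meant starts farthest from the robot's base. There is more than one size of the tray; the one meant has the size given above.

How it is judged:
By the outcome, as a careful person would: the job done as asked, in the order asked, and still so for the second after the job is handed in, with the robot touching nothing.
It also fails if it takes over 70 s, if anything falls off the work surface, if the arm or the gripper's body presses on something with over 40 N, if the wrist force passes 120 N, or if a joint passes its speed limit or range.

## Robot

A 7-joint arm with a two-finger parallel gripper is mounted at the origin on the work surface. World frame = base frame: x ahead of the robot, y to its left, z up, the work surface at z = 0. Lengths are in m, angles in rad, forces in N, time in s.
With the tool pointing down it reaches from about 0.4 to 0.85 m from the base axis. Payload 4.5 kg.
Tool frame: the origin (TCP) lies between the finger pads; the fingertips stand 25 mm ahead of it and the grasp point (between the pads) lies 6 mm ahead of it (r.tips_ahead is the distance from the TCP to the fingertips, in m); z points along the fingers, y is the direction in which the jaws open and shut (so a half turn about z gives the same grasp; the last joint's range is limited). The gripper opens to 88 mm and grips with 3 to 60 N. Pads are 18 mm wide; open, the fingers measure 123 mm over their backs; the gripper's body (75 mm by 187 mm) begins 45 mm behind the grasp point.
Start: joints at [-1.221, 0.689, -0.195, 1.565, 0.157, 0.902, -0.215], TCP at [0.194, 0.594, 0.264] pointing down, gripper open.
Joint ranges: [-3.01, 3.01], [-0.46, 2.08], [-1.47, 1.51], [0.13, 2.56], [-1, 4.14], [0.04, 2.09], [-2.66, 2.66]. Speed limits (rad/s): [2.57, 2.57, 3.14, 3.14, 3.14, 3.14, 3.14].

## Interface

Orientations are given as a unit quaternion [x, y, z, w].
In Python, from plant import r, imaging gives the robot as it stands.
- The arm moves only by the tool send_rows, never from a script. Its argument "moves" is one flat list of numbers, 6 for each row, row after row: the shift along the tool's x, y, z in m, then the turn, a rotation vector about the tool's x, y, z in degrees. A call has exactly 5 rows; each row is the pose to reach, as a shift and turn from the pose measured when the call began, along the tool's axes at that moment; what a row does not reach only later rows make up. A row lasts 1/12 s, in which the tool goes at most 41.7 mm and 7.16 degrees, less where a joint would pass 70% of its speed; a pose out of reach is approached as far as the arm can. A call with a gripper value outside its range is refused whole. "claw" is the closure, from -1 (fully open) to 1 (shut), so that 0 is half open, set as the call begins (left out, the last holds). The fingers move at their own pace and stop on an object; "grip_force" is the grip in N (left out, the last holds). Time passes only in rows, so rows that repeat a pose let the fingers close, or fill a call up. It gives the time, the measured TCP pose, the force and the opening at its end, in the units of the state.
- r.get_state(): the state, without advancing time (a new reading comes with each control period).
- imaging.snapshot(name): name is "scene" or "top" or "wrist"; returns a dict with "image" (420x560x3 uint8, red, green, blue), "depth" (420x560 float32, m along the optical axis (not along the pixel's ray), 0 where there is no reading), "mtx" (3x3 intrinsics, pixels), "D" ([k1, k2, p1, p2, k3] as OpenCV has them; the pictures are not rectified), "rvec" (rotation vector, rad) and "tvec" (3), from world to camera coordinates, as OpenCV has them. Camera axes: x right, y down, z forward; pixel columns grow to the right and rows downward; lengths in m; the calibration is good to about 2 mm. A picture is of the moment at which its call begins.
- r.finish_job(): hands the job in, once; it reports no verdict.
Trained networks look in a picture, given as the dict that the camera call returned (one of the last four; its "shot" number tells which), for a name from the list of things; names that differ only in an ending like _2 or _b are one class to them, and where a whole thing is asked for, a point or a joint stands for the part that bears it (a point fixed in the world has none). Each returns a list of dicts, best first, with "score" (0 to 1); they miss things now and then, are a little off and sometimes report something else, mostly with a low value. They report only what shows in the picture. A call takes as long as a camera call. They do not tell look-alikes from the thing itself.
- imaging.look_for(query, picture): "box" ([centre column, centre row, width, height] as shares, 0 to 1, of the picture: columns of its width, rows of its height, round what is visible of it).
- imaging.silhouettes(query, picture): "pixels" (420x560 bool, what is visible of it) and "box" ([centre column, centre row, width, height] as shares, 0 to 1, of the picture: columns of its width, rows of its height, round what is visible of it).
- imaging.pinpoint(query, picture): "point" ([column, row] as shares, 0 to 1, of the picture: columns of its width, rows of its height: a listed point, or the origin of a listed thing).
The state is a dict: "clock": time; "q": joint angles; "qd": joint speeds; "joint_torque": joint torques, N m; "tool_pos": TCP position; "eef_rot": TCP orientation; "contact_force": force on the tool from outside, world axes, zero at the start; "moment": the same for the moment, N m; "opening": opening from 0.0 (shut) to 1.0 (fully open).
Only numpy, scipy, OpenCV 4.12 (cv2) and the standard library are available. Lean on these libraries where they do the work, as an engineer would, in place of code of your own. Each camera call takes 0.05 s, during which the arm holds its last target.

## Working session

There is one attempt and no reset: what is moved stays moved. The work goes in short steps, Python scripts to look and compute and a tool call to move; the robot and the scene stay as the last step left them, time stands still between calls to the robot, and variables do not carry over. Pictures are saved under pics/ and viewed, and the job is handed in when it is done.

Besides the shell and the picture viewer there is one more tool, called after "Request:" as name(argument=value, ...) on one line, values as JSON. send_rows: Moves the arm, as the interface text tells. Its arguments: {"type":"object","properties":{"moves":{"type":"array"},"claw":{"type":"number"},"grip_force":{"type":"number"}},"required":["moves"]}

```bash
ls; mkdir -p pics; cat > h.py <<'E'
from plant import r, imaging
import numpy as np, cv2
from scipy.spatial.transform import Rotation as R
def save(s,n): cv2.imwrite('pics/'+n+'.png',cv2.cvtColor(s['image'],cv2.COLOR_RGB2BGR))
def T(s):
    Rm=cv2.Rodrigues(np.array(s['rvec'],float))[0]; return Rm,np.array(s['tvec'],float).ravel()
def ray(s,c,rw):
    p=cv2.undistortPoints(np.array([[[c,rw]]],float),np.array(s['mtx'],float),np.array(s['D'],float)).ravel()
    Rm,t=T(s); return -Rm.T@t, Rm.T@np.array([p[0],p[1],1.])
def atz(s,c,rw,z):
    o,d=ray(s,c,rw); return o+d*(z-o[2])/d[2]
def cloud(s,mask=None):
    d=s['depth']; m=(d>0) if mask is None else (mask&(d>0))
    v,u=np.nonzero(m)
    p=cv2.undistortPoints(np.stack([u,v],-1).astype(float)[:,None],np.array(s['mtx'],float),np.array(s['D'],float))[:,0]
    z=d[v,u]; P=np.c_[p*z[:,None],z]; Rm,t=T(s); return (P-t)@Rm
def st():
    s=r.get_state(); print('t',round(s['clock'],2),'p',np.round(s['tool_pos'],4),'q',np.round(s['q'],2),'R',np.round(R.from_quat(s['eef_rot']).as_matrix(),3).tolist(),'F',np.round(s['contact_force'],1),'op',round(s['opening'],3)); return s
E
python3 - <<'E'
from h import *
st()
for n in ['scene','top','wrist']:
    s=imaging.snapshot(n); save(s,n+'0'); print(n,np.round(T(s)[0].T@-T(s)[1],3))
    for q in ['jug_handle','cap_center','jug_neck','block_center','tote','tote_bay','tray','canister','lid_a','funnel','jar','brush','egg_center']:
        for d in imaging.pinpoint(q,s)[:5]:
            if d['score']>.3:
                c,w=d['point'][0]*560,d['point'][1]*420
                print(q,round(d['score'],2),round(c),round(w))
E
```

```text
pics
t 0.0 p [0.194  0.5935 0.2629] q [-1.22  0.69 -0.19  1.57  0.16  0.9  -0.22] R [[-0.951, 0.31, -0.0], [0.31, 0.951, -0.002], [-0.0, -0.002, -1.0]] F [-0.6 -0.5  0.4] op 1.001
scene [1.049 0.411 0.846]
jug_handle 0.93 216 149
jug_handle 0.48 170 219
cap_center 0.63 197 144
jug_neck 0.92 196 146
block_center 0.94 224 238
block_center 0.75 302 161
tote 0.97 348 315
tote 0.4 170 223
tote_bay 0.73 334 297
tray 0.71 297 222
tray 0.55 253 130
canister 0.92 375 333
canister 0.56 346 316
lid_a 0.97 224 316
lid_a 0.67 167 225
funnel 0.9 437 274
jar 0.94 350 230
brush 0.65 156 197
egg_center 0.67 172 218
egg_center 0.66 198 145
top [ 0.297 -0.041  1.408]
jug_handle 0.93 377 215
cap_center 0.55 391 205
jug_neck 0.56 391 201
block_center 0.8 322 270
block_center 0.66 390 203
block_center 0.55 304 165
tote 0.54 395 202
tote_bay 0.82 220 193
tray 0.89 284 225
tray 0.89 405 293
canister 0.66 185 184
lid_a 0.95 270 131
lid_a 0.63 391 202
lid_a 0.57 359 159
funnel 0.91 176 259
funnel 0.39 304 162
jar 0.93 250 251
brush 0.62 394 170
egg_center 0.66 363 155
egg_center 0.62 360 157
wrist [0.114 0.62  0.385]
```

View pics/scene0.png

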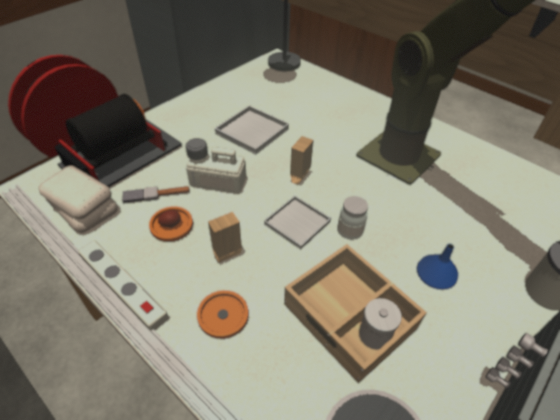

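View pics/top0.png

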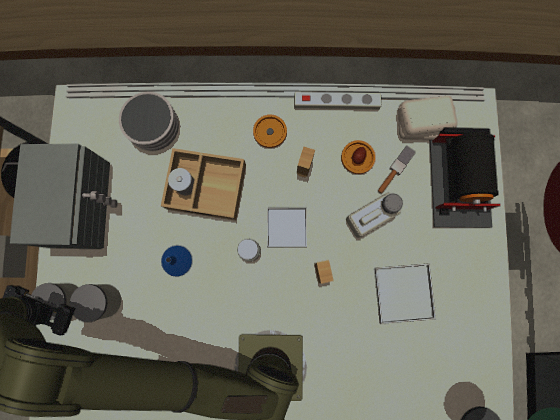

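View pics/wrist0.png

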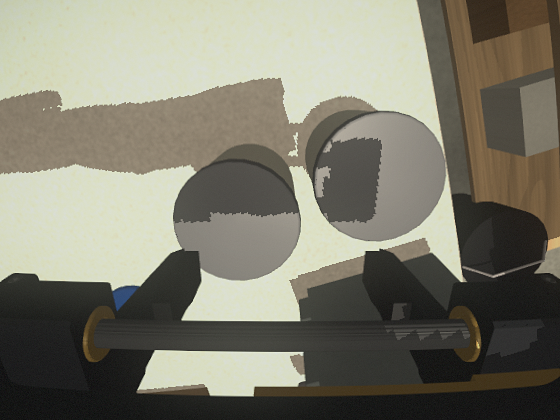

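The scene shows the jug at (216,170), blocks at (225,238) and (302,160), trays at (297,222) and (252,130), and the tote at (350,315). In the top view the far block is at (305,162) and the jug is at (375,215). I'll measure with depth from both cameras.

```bash
python3 - <<'E'
from h import *
S={n:imaging.snapshot(n) for n in ['top','scene']}
boxes={'top':{'jug':(342,405,190,240),'blkfar':(292,320,142,182),'blknear':(310,338,256,290),'tote':(158,250,145,222),'trayS':(262,312,203,252),'trayL':(370,440,258,328)},
}
def cl(P,lo,hi): return P[(P[:,2]>lo)&(P[:,2]<hi)]
Pt=cloud(S['top']);Ps=cloud(S['scene'])
d=S['top']['depth'];print(d.min(),d.max(),(d==0).mean())
for k,(a,b,c,e) in boxes['top'].items():
    m=np.zeros((420,560),bool);m[c:e,a:b]=1
    P=cloud(S['top'],m)
    A=P[P[:,2]>0.01] if 'tray' not in k else P[P[:,2]>0.001]
    rect=cv2.minAreaRect((A[:,:2]*1000).astype(np.float32))
    print(k,'top z',np.round(np.percentile(P[:,2],[2,50,90,99]),3),'xy',A[:,:2].min(0).round(3),A[:,:2].max(0).round(3),'rect',np.round(rect[0],1),np.round(rect[1],1),round(rect[2],1))
    c0,r_=np.array(rect[0])/1000,max(rect[1])/2000+.02
    Q=Ps[(np.hypot(*(Ps[:,:2]-c0).T)<r_)]
    hist=np.histogram(P[:,2],np.arange(0,.16,.01))[0]; print(hist)
    hist=np.histogram(Q[:,2],np.arange(0,.16,.01))[0]; print('  scene',hist)
np.savez('c.npz',Pt=Pt,Ps=Ps)
for n in S:
    for q in ['cap_center','jug_handle','block_center','tray','tote']:
        for x in imaging.silhouettes(q,S[n]):
            if x['score']>.3:
                P=cloud(S[n],x['pixels']); print(n,q,round(x['score'],2),np.round(np.array(x['box'])*[560,420,560,420]),len(P),P.mean(0).round(3),P[:,2].max().round(3))
E
```

```text
0.0 2.3409872 0.0038477891156462585
jug top z [-0.005  0.004  0.13   0.139] xy [ 0.414 -0.409] [ 0.579 -0.242] rect [ 498.1 -326. ] [166.  163.2] 88.4
[915  28  17  14  13  18  46 139 599  41  16  22 157 285  21]
  scene [415 184 147 148 153 151 197 216 611  54  90 109 217 238   0]
blkfar top z [-0.006  0.002  0.131  0.134] xy [ 0.62 -0.13] [ 0.736 -0.074] rect [ 678.4 -103. ] [118.   54.4] 2.2
[427   6   9   8   7  12   9   9  10  11   9  15 111 142   0]
  scene [1150   34   55   69   75   73   78   80   81   81   82   91  343   77
    0]
blknear top z [-0.005  0.002  0.131  0.135] xy [ 0.273 -0.186] [ 0.34  -0.136] rect [ 306.4 -161.3] [61.8 38.5] 13.3
[321   0   0   4   4   4   5   5   6   4   6   7 125 144   0]
  scene [108  30  38  51  54  52  59  55  54  64  55  60 197  49   0]
tote top z [-0.004  0.01   0.077  0.105] xy [0.472 0.094] [0.73  0.393] rect [617.4 253.2] [303.7 253.1] 82.2
[2601 1073  178  168  163  201  202  916   50  125  298   10    0    0
    0]
  scene [5165 1269  594  653  687  752  773 2051  199  599  565    5    0    0
    0]
trayS top z [-0.005  0.002  0.0
[... 923 characters left out ...]
.  40.  44.] 1590 [ 0.452 -0.047  0.004] 0.026
top tote 0.79 [201. 185.  87.  69.] 4056 [0.588 0.22  0.031] 0.086
scene cap_center 0.77 [200. 151.  22.  29.] 436 [ 0.52  -0.366  0.124] 0.14
scene cap_center 0.63 [355. 315. 144. 141.] 9189 [0.588 0.218 0.037] 0.103
scene cap_center 0.49 [224. 316.  55.  50.] 1955 [0.781 0.014 0.011] 0.025
scene block_center 0.8 [222. 237.  35.  46.] 1309 [ 0.661 -0.099  0.084] 0.134
scene tray 0.81 [253. 131.  74.  50.] 2086 [ 0.236 -0.436  0.008] 0.03
scene tray 0.66 [298. 223.  71.  50.] 2031 [ 0.449 -0.047  0.005] 0.02
scene tote 0.66 [356. 314. 144. 134.] 9093 [0.588 0.218 0.037] 0.103
scene tote 0.34 [170. 219.  20.  17.] 334 [ 0.695 -0.281  0.038] 0.055
```

```bash
python3 - <<'E'
from h import *
c=np.load('c.npz')
def sel(P,ctr,rad,lo,hi):
    return P[(np.hypot(*(P[:,:2]-ctr).T)<rad)&(P[:,2]>lo)&(P[:,2]<hi)]
def rect(A,tr=0):
    # robust: density filter
    from scipy.spatial import cKDTree
    t=cKDTree(A[:,:2]); n=np.array([len(x) for x in t.query_ball_point(A[:,:2],.006)]); A=A[n>=max(3,np.median(n)*.3)]
    q=cv2.minAreaRect((A[:,:2]*1000).astype(np.float32)); return np.round(q[0],1),np.round(q[1],1),round(q[2],1),len(A),np.median(A[:,2]).round(4)
for k in ['Pt','Ps']:
    P=c[k]; print(k)
    print('floor z',np.median(sel(P,[.45,-.22],.04,-.05,.05)[:,2]).round(4))
    print('far blk',rect(sel(P,[.66,-.1],.07,.122,.145)))
    print('near blk',rect(sel(P,[.306,-.16],.06,.122,.145)))
    print('cap',rect(sel(P,[.515,-.367],.05,.128,.15)))
    A=sel(P,[.475,-.31],.13,.12,.15); print('cap circle',cv2.minEnclosingCircle((A[np.hypot(*(A[:,:2]-[.515,-.367]).T)<.04][:,:2]*1000).astype(np.float32)))
    B=sel(P,[.45,-.3],.08,.113,.14); B=B[np.hypot(*(B[:,:2]-[.515,-.367]).T)>.04]; print('bar',rect(B))
    print('shoulder',rect(sel(P,[.475,-.31],.11,.078,.096)))
    print('jug all',rect(sel(P,[.475,-.31],.11,.03,.15)))
    print('tote rim',rect(sel(P,[.588,.22],.17,.066,.082)))
    print('tote floor',rect(sel(P,[.58,.17],.1,.004,.018)))
    print('canister',rect(sel(P,[.60,.28],.08,.085,.12)))
    print('trayS',rect(sel(P,[.452,-.047],.11,.009,.03)))
    print('trayL',rect(sel(P,[.24,-.437],.16,.012,.04)))
E
```

```text
Pt
floor z 0.0006
far blk (array([ 656.2, -105.1]), array([37.8, 66. ]), 73.4, 251, np.float64(0.1305))
near blk (array([ 306.5, -161.4]), array([61.6, 38.3]), 13.0, 268, np.float64(0.1303))
cap (array([ 514.9, -361.8]), array([76.7, 57.1]), 89.0, 301, np.float64(0.1359))
cap circle ((515.9541625976562, -370.59649658203125), 30.990995407104492)
bar (array([ 475.1, -304.9]), array([22. , 67.6]), 30.4, 155, np.float64(0.127))
shoulder (array([ 487.1, -325.2]), array([ 74.8, 148.8]), 30.7, 662, np.float64(0.0855))
jug all (array([ 488.4, -327.1]), array([ 82. , 160.4]), 30.9, 1370, np.float64(0.0873))
tote rim (array([586.1, 226.4]), array([240.1, 197.2]), 81.5, 1038, np.float64(0.075))
tote floor (array([573.1, 166.6]), array([162.1, 186.2]), 81.2, 1704, np.float64(0.0097))
canister (array([590.4, 294.9]), array([71.3, 73.9]), 74.5, 441, np.float64(0.1016))
trayS (array([451. , -47.3]), array([127.2, 129.5]), 0.6, 156, np.float64(0.0178))
trayL (array([ 238.6, -432.8]), array([180.6, 185. ]), 4.6, 405, np.float64(0.0233))
Ps
floor z -0.0005
far blk (array([ 655.9, -103.5]), array([41.5
[... 271 characters left out ...]
21411133)
bar (array([ 476.3, -302.2]), array([23.2, 65.6]), 30.1, 175, np.float64(0.1251))
shoulder (array([ 491.2, -323.6]), array([ 70.7, 151.3]), 31.3, 683, np.float64(0.085))
jug all (array([ 500.3, -316.3]), array([ 69.4, 165.5]), 38.0, 1871, np.float64(0.0828))
tote rim (array([584.7, 226.2]), array([240.6, 197.9]), 81.2, 2448, np.float64(0.0742))
tote floor (array([583.3, 190.8]), array([155.5, 188.2]), 81.2, 2804, np.float64(0.0091))
canister (array([590. , 295.3]), array([74.7, 72.6]), 25.8, 1048, np.float64(0.1002))
trayS (array([451.3, -46.8]), array([133. , 132.8]), 0.2, 375, np.float64(0.0149))
trayL (array([ 237.5, -432.2]), array([185.1, 187.1]), 4.2, 564, np.float64(0.0198))
```

```bash
cat >> h.py <<'E'
def go(x,y,z,head,step=41.0,ang=7.0,tilt_fix=True):
    """target TCP pos in m, heading (deg) of tool y (mod 180). prints shift in tool frame mm and turn deg, rows"""
    s=r.get_state(); M=R.from_quat(s['eef_rot']); m=M.as_matrix()
    h0=np.degrees(np.arctan2(m[1,1],m[0,1])); d=(head-h0+90)%180-90; 
    h=np.radians(h0+d); ty=np.array([np.cos(h),np.sin(h),0]); tz=np.array([0,0,-1.]); tx=np.cross(ty,tz)
    G=R.from_matrix(np.c_[tx,ty,tz]); rv=np.degrees((M.inv()*G).as_rotvec())
    sh=M.inv().apply(np.array([x,y,z])-s['tool_pos'])
    n=max(np.linalg.norm(sh)*1000/step,np.linalg.norm(rv)/ang)
    print('t %.2f pos %s F %s op %.3f q7 %.2f q %s h0 %.1f'%(s['clock'],np.round(s['tool_pos'],4),np.round(s['contact_force'],1),s['opening'],s['q'][6],np.round(s['q'],2),h0))
    print('-> shift',np.round(sh,4),'turn',np.round(rv,2),'rows %.1f'%n)
E
python3 - <<'E'
from h import *
P=np.load('c.npz')['Pt']
for x in np.arange(.15,.8,.1):
    print(round(x,2),[ (round(y,1),round(float(P[(abs(P[:,0]-x)<.05)&(abs(P[:,1]-y)<.05)][:,2].max(initial=-1)),2)) for y in np.arange(.7,-.5,-.1)])
go(.4,.45,.28,30.7); go(.486,-.321,.24,30.7)
E
```

```text
0.15 [(np.float64(0.7), 0.14), (np.float64(0.6), 0.47), (np.float64(0.5), 0.39), (np.float64(0.4), 0.83), (np.float64(0.3), 0.84), (np.float64(0.2), 0.75), (np.float64(0.1), 0.62), (np.float64(0.0), 0.02), (np.float64(-0.1), 0.02), (np.float64(-0.2), 0.01), (np.float64(-0.3), 0.03), (np.float64(-0.4), 0.03)]
0.25 [(np.float64(0.7), 0.35), (np.float64(0.6), 0.54), (np.float64(0.5), 0.69), (np.float64(0.4), 0.75), (np.float64(0.3), 0.03), (np.float64(0.2), 0.01), (np.float64(0.1), 0.01), (np.float64(0.0), 0.01), (np.float64(-0.1), 0.13), (np.float64(-0.2), 0.14), (np.float64(-0.3), 0.03), (np.float64(-0.4), 0.01)]
0.35 [(np.float64(0.7), 0.23), (np.float64(0.6), 0.23), (np.float64(0.5), 0.01), (np.float64(0.4), 0.03), (np.float64(0.3), 0.11), (np.float64(0.2), 0.01), (np.float64(0.1), 0.11), (np.float64(0.0), 0.11), (np.float64(-0.1), 0.14), (np.float64(-0.2), 0.14), (np.float64(-0.3), 0.03), (np.float64(-0.4), 0.03)]
0.45 [(np.float64(0.7), 0.23), (np.float64(0.6), 0.23), (np.float64(0.5), 0.01), (np.float64(0.4), 0.01), (np.float64(0.3), 0.08), (np.float64(0.2), 0.08), (np.float64(0.
[... 783 characters left out ...]
0.01), (np.float64(0.6), 0.01), (np.float64(0.5), 0.1), (np.float64(0.4), 0.1), (np.float64(0.3), 0.1), (np.float64(0.2), 0.01), (np.float64(0.1), 0.03), (np.float64(0.0), 0.03), (np.float64(-0.1), 0.01), (np.float64(-0.2), 0.03), (np.float64(-0.3), 0.06), (np.float64(-0.4), 0.1)]
t 2.70 pos [0.1941 0.5941 0.2638] F [ 0.2  0.2 -0.5] op 1.000 q7 -0.22 q [-1.22  0.69 -0.19  1.57  0.16  0.9  -0.22] h0 71.9
-> shift [-0.2405 -0.0731 -0.0162] turn [ 1.000e-02 -0.000e+00  4.121e+01] rows 6.1
t 2.70 pos [0.1941 0.5941 0.2638] F [ 0.2  0.2 -0.5] op 1.000 q7 -0.22 q [-1.22  0.69 -0.19  1.57  0.16  0.9  -0.22] h0 71.9
-> shift [-0.5617 -0.7792  0.0237] turn [ 1.000e-02 -0.000e+00  4.121e+01] rows 23.4
```

Request:
send_rows(moves=[-0.039,-0.012,-0.016,0,0,7,-0.078,-0.024,-0.02,0,0,14,-0.117,-0.037,-0.02,0,0,21,-0.155,-0.05,-0.02,0,0,28,-0.19,-0.065,-0.02,0,0,35], claw=-0.2, grip_force=50)

```text
clock: 3.12
tool_pos: [0.3568, 0.4719, 0.2841]
eef_rot: [0.45, 0.893, 0.001, 0.0]
contact_force: [0.8, 0.4, 0.3]
opening: 0.643
```

```bash
python3 -c "
from h import *
go(.49,.15,.26,30.7);go(.486,-.321,.22,30.7)"
```

```text
t 3.12 pos [0.3568 0.4719 0.2841] F [0.8 0.4 0.3] op 0.643 q7 -0.39 q [-0.98  0.62 -0.04  1.65  0.03  0.87 -0.39] h0 36.5
-> shift [-0.338  -0.0845  0.024 ] turn [0.09 0.01 5.81] rows 8.5
t 3.12 pos [0.3568 0.4719 0.2841] F [0.8 0.4 0.3] op 0.643 q7 -0.39 q [-0.98  0.62 -0.04  1.65  0.03  0.87 -0.39] h0 36.5
-> shift [-0.7142 -0.368   0.0637] turn [0.09 0.01 5.81] rows 19.7
```

Request:
send_rows(moves=[-0.04,-0.008,0,0,0,1.2,-0.079,-0.017,0,0,0,2.4,-0.118,-0.026,0,0,0,3.6,-0.157,-0.036,0,0,0,4.8,-0.196,-0.047,0,0,0,5.8])

```text
clock: 3.53
tool_pos: [0.4363, 0.2847, 0.2843]
eef_rot: [0.495, 0.869, 0.001, 0.001]
contact_force: [0.4, -0.5, 0.1]
opening: 0.598
```

```bash
python3 -c "
from h import *
go(.486,-.321,.23,30.7)"
```

```text
t 3.53 pos [0.4363 0.2847 0.2843] F [ 0.4 -0.5  0.1] op 0.598 q7 -0.15 q [-0.65  0.52 -0.03  1.86  0.02  0.76 -0.15] h0 30.7
-> shift [-0.5464 -0.2662  0.0537] turn [ 0.13  0.   -0.04] rows 14.9
```

Request:
send_rows(moves=[-0.036,-0.018,0,0,0,0,-0.073,-0.036,0,0,0,0,-0.11,-0.053,0,0,0,0,-0.146,-0.071,0,0,0,0,-0.183,-0.088,0,0,0,0])

```text
clock: 3.95
tool_pos: [0.4537, 0.0807, 0.2843]
eef_rot: [0.495, 0.869, 0.001, 0.001]
contact_force: [1.5, 0.3, 0.6]
opening: 0.605
```

Request:
send_rows(moves=[-0.036,-0.018,0,0,0,0,-0.073,-0.036,0,0,0,0,-0.11,-0.053,0,0,0,0,-0.146,-0.071,0,0,0,0,-0.183,-0.088,0,0,0,0])

```text
clock: 4.37
tool_pos: [0.4712, -0.1236, 0.2844]
eef_rot: [0.495, 0.869, 0.001, 0.001]
contact_force: [0.3, -0.3, 1.0]
opening: 0.6
```

```bash
python3 - <<'E'
from h import *
s=imaging.snapshot('wrist');save(s,'w1');np.savez('w1.npz',**{k:s[k] for k in ['depth','mtx','D','rvec','tvec']})
P=cloud(s)
print(len(P))
from scipy.spatial import cKDTree
def rect(A):
    t=cKDTree(A[:,:2]); n=np.array([len(x) for x in t.query_ball_point(A[:,:2],.003)]); A=A[n>=max(3,np.median(n)*.3)]
    q=cv2.minAreaRect((A[:,:2]*1000).astype(np.float32)); return np.round(q[0],1),np.round(q[1],1),round(q[2],1),len(A),np.median(A[:,2]).round(4)
def sel(ctr,rad,lo,hi): return P[(np.hypot(*(P[:,:2]-ctr).T)<rad)&(P[:,2]>lo)&(P[:,2]<hi)]
for a in [([.516,-.37],.035,.128,.145),([.47,-.298],.05,.118,.135),([.488,-.326],.1,.08,.092)]:
    A=sel(*a); print(len(A), rect(A) if len(A)>20 else '')
go(.486,-.321,.2,30.7)
E
```

```text
234205
752 (array([ 511.5, -356.2]), array([50.4, 27.1]), 25.3, 746, np.float64(0.1355))
24 (array([ 490.3, -331.8]), array([15.2,  4.7]), 32.9, 24, np.float64(0.1264))
729 (array([ 487.8, -326.8]), array([ 71.1, 148.3]), 31.3, 721, np.float64(0.085))
t 4.42 pos [ 0.4713 -0.1342  0.2845] F [ 1.1 -6.3  0.6] op 0.599 q7 0.66 q [ 0.22  0.48 -0.05  1.95  0.05  0.71  0.66] h0 29.9
-> shift [-0.1686 -0.0805  0.0857] turn [ 0.03  0.43 -0.77] rows 5.0
```

View pics/w1.png

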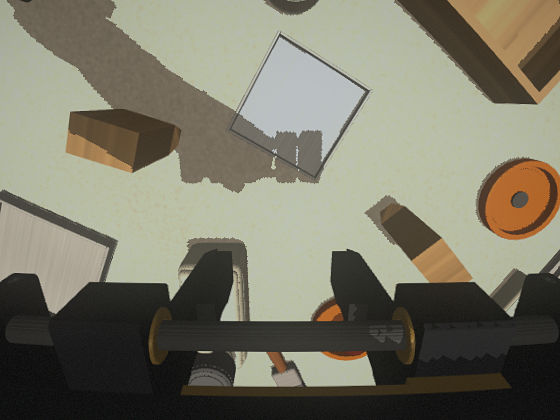

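Wrist view: jug at (212,300), target tray at (300,105), far block at (425,240). The wrist depth agrees with the top and scene fits: shoulder centre about (488,-327) mm.

Request:
send_rows(moves=[-0.035,-0.017,0.015,0,0,-0.2,-0.07,-0.034,0.03,0,0.1,-0.4,-0.105,-0.051,0.045,0,0.2,-0.6,-0.14,-0.067,0.06,0,0.4,-0.8,-0.169,-0.081,0.075,0,0.4,-0.8])

```text
clock: 4.83
tool_pos: [0.4858, -0.3187, 0.2126]
eef_rot: [0.494, 0.869, 0.0, 0.001]
contact_force: [1.3, -0.5, -0.2]
opening: 0.6
```

```bash
python3 - <<'E'
from h import *
go(.4863,-.3225,.126,30.8)
E
```

```text
t 4.83 pos [ 0.4858 -0.3187  0.2126] F [ 1.3 -0.5 -0.2] op 0.600 q7 0.96 q [ 0.55  0.69 -0.08  1.76  0.08  0.69  0.96] h0 30.7
-> shift [-0.0034 -0.0016  0.0866] turn [ 0.08  0.09 -0.07] rows 2.1
```

Request:
send_rows(moves=[-0.003,-0.002,0.025,0,0,0,-0.003,-0.002,0.05,0,0,0,-0.003,-0.002,0.07,0,0,0,-0.003,-0.002,0.085,0,0,0,-0.003,-0.002,0.087,0,0,0])

```text
clock: 5.25
tool_pos: [0.4844, -0.3212, 0.1229]
eef_rot: [0.494, 0.869, 0.0, -0.001]
contact_force: [-0.3, -0.4, -0.0]
opening: 0.6
```

Request:
send_rows(moves=[0,0,0,0,0,0,0,0,0,0,0,0,0,0,0,0,0,0,0,0,0,0,0,0,0,0,0,0,0,0], claw=1, grip_force=50)

```text
clock: 5.67
tool_pos: [0.485, -0.3215, 0.1239]
eef_rot: [0.494, 0.869, 0.0, -0.001]
contact_force: [-1.5, -0.4, 3.0]
opening: 0.25
```

```bash
python3 - <<'E'
from h import *
go(.4863,-.3225,.126,30.8)
E
```

```text
t 5.67 pos [ 0.485  -0.3215  0.1239] F [-1.5 -0.4  3. ] op 0.250 q7 0.95 q [ 0.54  0.83 -0.06  1.81  0.09  0.51  0.95] h0 30.7
-> shift [-0.0015  0.0007 -0.0021] turn [ 0.   -0.07 -0.07] rows 0.1
```

Request:
send_rows(moves=[0,0,-0.006,0,0,0,0,0,-0.018,0,0,0,0,0,-0.036,0,0,0,0,0,-0.056,0,0,0,0,0,-0.076,0,0,0])

```text
clock: 6.08
tool_pos: [0.4844, -0.3212, 0.2011]
eef_rot: [0.494, 0.869, 0.0, -0.001]
contact_force: [-0.2, -0.1, -5.2]
opening: 0.237
```

```bash
python3 - <<'E'
from h import *
s=imaging.snapshot('scene');save(s,'s1')
go(.51,-.1,.25,60)
E
```

```text
t 6.13 pos [ 0.4863 -0.3224  0.2051] F [ 0.8  0.4 -2.4] op 0.240 q7 0.97 q [ 0.55  0.71 -0.08  1.76  0.08  0.67  0.97] h0 30.7
-> shift [ 0.179   0.1341 -0.0452] turn [  0.1    0.24 -29.29] rows 5.6
```

View pics/s1.png

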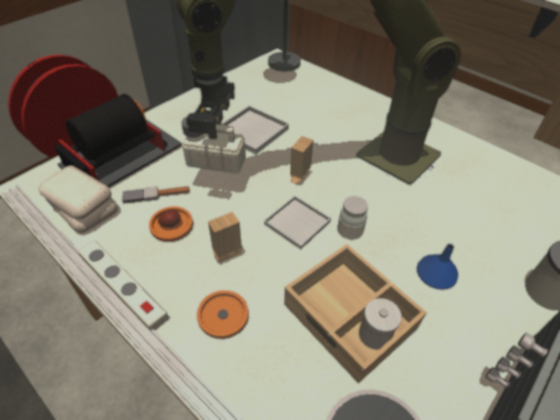

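Jug lifted and level at (214,150); the others are undisturbed.

Request:
send_rows(moves=[0.01,0.007,-0.02,0,0,-2,0.035,0.026,-0.045,0,0,-7,0.065,0.049,-0.05,0,0,-12,0.097,0.073,-0.05,0,0,-17,0.129,0.096,-0.05,0,0,-22])

```text
clock: 6.55
tool_pos: [0.5026, -0.1609, 0.2557]
eef_rot: [0.318, 0.948, -0.0, 0.003]
contact_force: [0.9, 0.7, -4.9]
opening: 0.238
```

```bash
python3 - <<'E'
from h import *
go(.5694,.1604,.25,81.35)
E
```

```text
t 6.55 pos [ 0.5026 -0.1609  0.2557] F [ 0.9  0.7 -4.9] op 0.238 q7 0.99 q [ 0.33  0.57 -0.18  1.87  0.15  0.7   0.99] h0 52.9
-> shift [0.1407 0.2965 0.0054] turn [ 2.000e-02  3.500e-01 -2.846e+01] rows 8.0
```

Request:
send_rows(moves=[0.014,0.03,-0.01,0,0,-2.8,0.029,0.06,-0.015,0,0,-5.7,0.044,0.091,-0.015,0,0,-8.6,0.058,0.122,-0.015,0,0.1,-11.4,0.072,0.153,-0.015,0,0.2,-14.3])

```text
clock: 6.97
tool_pos: [0.5368, 0.006, 0.2707]
eef_rot: [0.197, 0.98, -0.0, 0.001]
contact_force: [0.3, 0.1, -6.1]
opening: 0.236
```

```bash
python3 - <<'E'
from h import *
go(.5694,.1604,.25,81.35)
E
```

```text
t 6.97 pos [0.5368 0.006  0.2707] F [ 0.3  0.1 -6.1] op 0.236 q7 0.89 q [ 0.05  0.57 -0.24  1.82  0.18  0.77  0.89] h0 67.3
-> shift [0.0295 0.155  0.0207] turn [-1.000e-02  1.100e-01 -1.402e+01] rows 3.9
```

Request:
send_rows(moves=[0.006,0.035,0,0,0,-3,0.012,0.07,0.005,0,0,-6,0.019,0.105,0.01,0,0,-9,0.025,0.135,0.015,0,0,-12,0.0295,0.155,0.02,0,0,-14])

```text
clock: 7.38
tool_pos: [0.569, 0.165, 0.2504]
eef_rot: [0.072, 0.997, 0.001, 0.001]
contact_force: [0.4, 0.3, -5.3]
opening: 0.238
```

```bash
python3 - <<'E'
from h import *
S={}
for n in ['top','scene','wrist']:
    S[n]=imaging.snapshot(n); save(S[n],n+'2')
go(.5694,.1604,.25,81.35)
def rect(A):
    from scipy.spatial import cKDTree
    t=cKDTree(A[:,:2]); n=np.array([len(x) for x in t.query_ball_point(A[:,:2],.006)]); A=A[n>=max(3,np.median(n)*.3)]
    q=cv2.minAreaRect((A[:,:2]*1000).astype(np.float32)); return np.round(q[0],1),np.round(q[1],1),round(q[2],1),len(A),np.median(A[:,2]).round(4)
for n in S:
    P=cloud(S[n]); p=r.get_state()['tool_pos']
    A=P[(np.hypot(*(P[:,:2]-[.575,.16]).T)<.11)&(abs(P[:,2]-(p[2]-.126+.086))<.007)]
    if len(A)>30: print(n,'shoulder',rect(A))
    A=P[(np.hypot(*(P[:,:2]-[.585,.226]).T)<.17)&(abs(P[:,2]-.075)<.006)]
    if len(A)>30: print(n,'rim',rect(A))
E
```

```text
t 7.53 pos [0.5683 0.163  0.2499] F [-0.4 -0.3 -6.1] op 0.236 q7 0.84 q [-0.19  0.67 -0.28  1.68  0.24  0.83  0.84] h0 81.6
-> shift [-0.0015 -0.0024 -0.0001] turn [ 0.02 -0.01  0.22] rows 0.1
top shoulder (array([630.1, 124.6]), array([11.7, 29.3]), 85.9, 37, np.float64(0.2114))
top rim (array([579. , 226.5]), array([174.6, 262. ]), 0.2, 248, np.float64(0.0753))
scene shoulder (array([587.4, 186.5]), array([ 67.3, 152.6]), 66.5, 780, np.float64(0.211))
scene rim (array([583.8, 226.3]), array([240.9, 197.9]), 81.3, 1844, np.float64(0.0744))
wrist shoulder (array([536.9, 170.6]), array([72.8, 76.7]), 82.0, 11474, np.float64(0.2119))
wrist rim (array([585.4, 225.4]), array([240.4, 194.6]), 81.6, 6919, np.float64(0.0746))
```

View pics/top2.png

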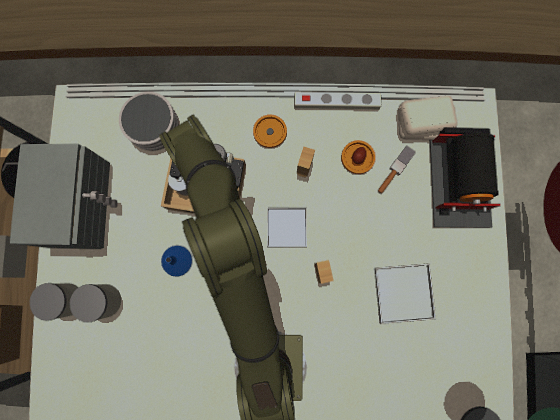

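View pics/wrist2.png

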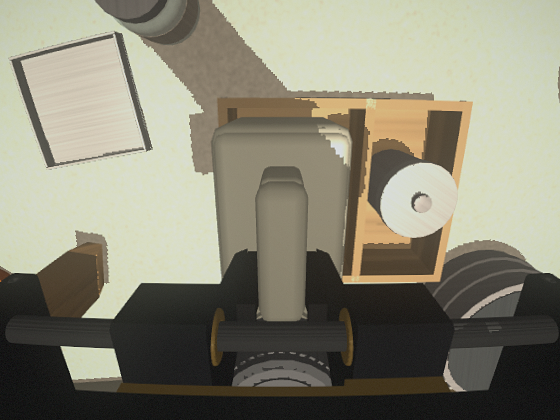

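View pics/scene2.png

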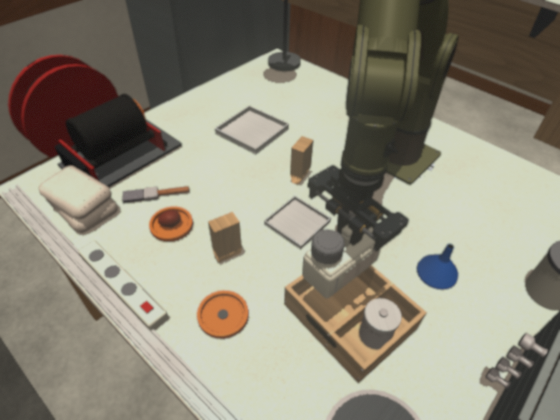

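Jug upright above the tote. In the wrist view its shoulder spans columns 213–352, with the bay below it. Now I'll measure the jug in the tote frame.

```bash
python3 - <<'E'
from h import *
s=imaging.snapshot('wrist'); P=cloud(s); go(.5694,.1604,.25,81.35)
a=np.radians(-8.6); c=np.array([.5854,.2263]); Q=P.copy(); d=P[:,:2]-c
Q[:,0]=d@[np.cos(a),np.sin(a)];Q[:,1]=d@[-np.sin(a),np.cos(a)]
A=Q[(abs(Q[:,2]-.075)<.004)&(abs(Q[:,0])<.12)&(abs(Q[:,1])<.14)]
print('rim x',np.percentile(A[:,0],[.5,99.5]).round(4),'y',np.percentile(A[:,1],[.5,99.5]).round(4))
# rim edges by x slices
for x0 in [-.09,-.06,-.03,0,.03]:
    B=A[abs(A[:,0]-x0)<.008]; h=np.unique((B[:,1]*1000).round().astype(int)); print('rim slice',x0,h[:40])
J=Q[(Q[:,2]>.15)&(Q[:,2]<.235)&(Q[:,0]<.05)&(Q[:,0]>-.1)&(abs(Q[:,1]+.067)<.06)]
print('jug z',np.histogram(J[:,2],8))
for x0 in [-.07,-.06,-.05,-.04,-.03]:
    B=J[abs(J[:,0]-x0)<.004]; print('jug slice',x0,B[:,1].min().round(4),B[:,1].max().round(4),np.percentile(B[:,1],[1,99]).round(4))
print('jug xmin',np.percentile(J[:,0],[.2,1]).round(4))
H=Q[(Q[:,2]>.237)&(Q[:,2]<.262)&(Q[:,0]<.0)&(Q[:,0]>-.1)&(abs(Q[:,1]+.067)<.03)]
print('bar',H[:,0].min(),np.percentile(H[:,0],2),[ (x,H[abs(H[:,0]-x)<.004][:,1].min().round(4),H[abs(H[:,0]-x)<.004][:,1].max().round(4)) for x in [-.05,-.04,-.03]])
E
```

```text
t 7.58 pos [0.5686 0.1604 0.2501] F [ 0.6 -0.9 -6.1] op 0.237 q7 0.84 q [-0.19  0.67 -0.28  1.68  0.24  0.83  0.84] h0 81.4
-> shift [-0.0008  0.0001  0.0001] turn [-0.11  0.02  0.04] rows 0.0
rim x [-0.0968  0.0972] y [-0.1204  0.1178]
rim slice -0.09 [-121 -120 -119 -118 -117 -116 -115 -114 -113 -112 -111 -110 -109 -108
 -107 -106 -105 -104 -103 -102 -101 -100  -99  -98  -97  -96  -95  -94
  -93  -92  -91  -90  -89  -88  -87  -86  -85  -84  -83  -82]
rim slice -0.06 [ 15  16  17  18  19  20  21  22  23  24  25 108 109 110 111 112 113 114
 115 116 117 118]
rim slice -0.03 [ 15  16  17  18  19  20  21  22  23  24  34  35  36  37  38  39  40  41
  42  43  44  45  46  47  48  49  50  51 108 109 110 111 112 113 114 115
 116 117 118 119]
rim slice 0 [16 17 18 19 20 21 22 23 24 25 31 32 33]
rim slice 0.03 [ 16  17  18  19  20  21  22  23  24  25 109 110 111 112 113 114 115 116
 117 118 119]
jug z (array([   88,    95,   148,   158,  1842, 11537,   218,   619]), array([0.1510274 , 0.16152319, 0.17201899, 0.18251478, 0.19301057,
       0.20350637, 0.21400216, 0.22449796, 0.23499375]))
jug slice -0.07 -0.1061 -0.0257 [-0.1041 -0.0283]
jug slice -0.06 -0.1063 -0.0257 [-0.1041 -0.0278]
jug slice -0.05 -0.1061 -0.0258 [-0.1048 -0.0271]
jug slice -0.04 -0.1061 -0.0259 [-0.105  -0.0271]
jug slice -0.03 -0.1064 -0.0259 [-0.105  -0.0269]
jug xmin [-0.0807 -0.0805]
bar -0.06054504425391973 -0.05940016899757404 [(-0.05, np.float64(-0.077), np.float64(-0.055)), (-0.04, np.float64(-0.0769), np.float64(-0.0548)), (-0.03, np.float64(-0.0767), np.float64(-0.0549))]
```

Request:
send_rows(moves=[0,-0.002,0.015,0,0,0,0,-0.002,0.03,0,0,0,0,-0.002,0.045,0,0,0,0,-0.002,0.055,0,0,0,0,-0.002,0.062,0,0,0])

```text
clock: 8.0
tool_pos: [0.5693, 0.1654, 0.1931]
eef_rot: [0.074, 0.997, 0.005, 0.003]
contact_force: [-14.1, 16.5, 51.2]
opening: 0.242
```

```bash
python3 - <<'E'
from h import *
go(.5689,.1585,.1335,81.35)
E
```

```text
t 8.00 pos [0.5693 0.1654 0.1931] F [-14.1  16.5  51.2] op 0.242 q7 0.81 q [-0.21  0.74 -0.26  1.74  0.27  0.69  0.81] h0 81.5
-> shift [-0.0004 -0.0075  0.0595] turn [0.6  0.28 0.16] rows 1.5
```

Contact: the jug caught the rim. I'll back up and look.

Request:
send_rows(moves=[0,-0.002,-0.01,0,0,0,0,-0.004,-0.02,0,0,0,0,-0.005,-0.03,0,0,0,0,-0.005,-0.035,0,0,0,0,-0.005,-0.035,0,0,0])

```text
clock: 8.42
tool_pos: [0.5692, 0.1586, 0.2292]
eef_rot: [0.075, 0.997, 0.005, 0.004]
contact_force: [-0.1, 0.3, -5.2]
opening: 0.242
```

```bash
python3 - <<'E'
from h import *
go(.5689,.1604,.2301,81.35)
for n in ['scene','wrist']:
    s=imaging.snapshot(n); save(s,n+'3')
P=cloud(s)
a=np.radians(-8.6); c=np.array([.5854,.2263]); Q=P.copy(); d=P[:,:2]-c
Q[:,0]=d@[np.cos(a),np.sin(a)];Q[:,1]=d@[-np.sin(a),np.cos(a)]
A=Q[(abs(Q[:,2]-.075)<.004)&(abs(Q[:,0])<.12)&(abs(Q[:,1])<.14)]
print('rim x',np.percentile(A[:,0],[.5,99.5]).round(4),'y',np.percentile(A[:,1],[.5,99.5]).round(4))
J=Q[(Q[:,2]>.10)&(Q[:,2]<.215)&(Q[:,0]<.05)&(Q[:,0]>-.1)&(abs(Q[:,1]+.067)<.06)]
print(np.histogram(J[:,2],12))
z0=np.median(J[:,2])
T_=J[abs(J[:,2]-z0)<.006]
co=np.linalg.lstsq(np.c_[T_[:,:2],np.ones(len(T_))],T_[:,2],rcond=None)[0]; print('plane tilt deg x,y',np.degrees(co[:2]),'z at centre',co[2]+co[1]*-.067, co)
for x0 in [-.07,-.05,-.03]:
    B=J[abs(J[:,0]-x0)<.004]; print('jug slice',x0,B[:,1].min().round(4),B[:,1].max().round(4))
print('jug xmin',np.percentile(J[:,0],[.2,1]).round(4))
E
```

```text
t 8.42 pos [0.5692 0.1586 0.2292] F [-0.1  0.3 -5.2] op 0.242 q7 0.84 q [-0.19  0.69 -0.28  1.72  0.25  0.76  0.84] h0 81.4
-> shift [ 0.0006  0.0018 -0.0009] turn [0.58 0.41 0.02] rows 0.1
rim x [-0.0967  0.0956] y [-0.1201  0.1177]
(array([  81,   91,   89,   40,   84,  123,  283, 1480, 4314, 7763,  267,
        545]), array([0.11640771, 0.1246236 , 0.1328395 , 0.1410554 , 0.14927129,
       0.15748719, 0.16570309, 0.17391898, 0.18213488, 0.19035078,
       0.19856668, 0.20678257, 0.21499847]))
plane tilt deg x,y [ 0.20493032 -3.49942898] z at centre 0.19097020773058762 [ 0.00357671 -0.06107656  0.18687808]
jug slice -0.07 -0.1121 -0.0327
jug slice -0.05 -0.1131 -0.0329
jug slice -0.03 -0.1129 -0.0328
jug xmin [-0.0796 -0.0795]
```

View pics/scene3.png

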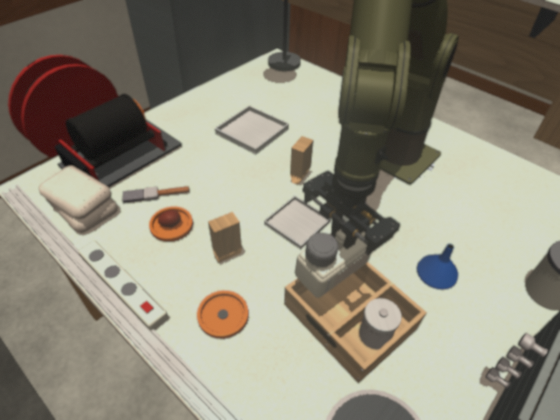

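View pics/wrist3.png

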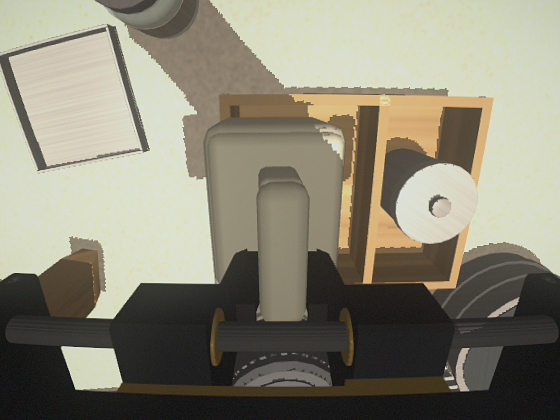

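The jug has now rolled 3.5° in the grip, with its foot toward -y. I'll counter-tilt the tool, shift 22 mm away from the wall and remeasure.

Request:
send_rows(moves=[0,0.004,-0.005,-0.7,0,0,0,0.01,-0.01,-1.4,0,0,0,0.016,-0.01,-2.1,0,0,0,0.02,-0.01,-2.8,0,0,0,0.022,-0.01,-3.5,0,0])

```text
clock: 8.93
tool_pos: [0.5715, 0.1822, 0.238]
eef_rot: [0.074, 0.997, 0.036, 0.005]
contact_force: [-0.0, -0.5, -4.6]
opening: 0.243
```

```bash
cat > jug.py <<'E'
from h import *
go(.5689,.1804,.2301,81.35)
s=imaging.snapshot('wrist')
P=cloud(s)
a=np.radians(-8.6); c=np.array([.5854,.2263]); Q=P.copy(); d=P[:,:2]-c
Q[:,0]=d@[np.cos(a),np.sin(a)];Q[:,1]=d@[-np.sin(a),np.cos(a)]
A=Q[(abs(Q[:,2]-.075)<.004)&(abs(Q[:,0])<.12)&(abs(Q[:,1])<.14)]
print('rim x',np.percentile(A[:,0],[.5,99.5]).round(4),'y',np.percentile(A[:,1],[.5,99.5]).round(4))
J=Q[(Q[:,2]>.07)&(Q[:,2]<.215)&(Q[:,0]<.05)&(Q[:,0]>-.1)&(abs(Q[:,1]+.06)<.07)]
h,e=np.histogram(J[(abs(J[:,0]+.07)<.01)][:,2],60); z0=e[h.argmax()]
T_=J[(abs(J[:,2]-z0)<.005)&(abs(J[:,0]+.045)<.03)]
co=np.linalg.lstsq(np.c_[T_[:,:2],np.ones(len(T_))],T_[:,2],rcond=None)[0]; print('shoulder z',z0,'tilt deg x,y',np.degrees(co[:2]).round(2),len(T_))
for x0 in [-.07,-.05,-.03]:
    B=T_[abs(T_[:,0]-x0)<.004]; print('jug slice',x0,B[:,1].min().round(4),B[:,1].max().round(4))
print('xmin',np.percentile(T_[:,0],.2).round(4))
E
python3 jug.py
```

```text
t 8.93 pos [0.5715 0.1822 0.238 ] F [-0.  -0.5 -4.6] op 0.243 q7 0.85 q [-0.17  0.68 -0.32  1.7   0.21  0.75  0.85] h0 81.5
-> shift [ 0.0023 -0.0027  0.0077] turn [4.17 0.25 0.17] rows 0.6
rim x [-0.0969  0.0964] y [-0.1211  0.1178]
shoulder z 0.1992450696180793 tilt deg x,y [-0.04 -0.18] 10402
jug slice -0.07 -0.082 -0.0104
jug slice -0.05 -0.0821 -0.01
jug slice -0.03 -0.082 -0.0097
xmin -0.075
```

```bash
python3 - <<'E'
from h import *
go(.571,.182,.188,81.35);go(.571,.182,.139,81.35)
E
```

```text
t 8.98 pos [0.5714 0.1815 0.2378] F [ 0.1 -0.3 -5.7] op 0.245 q7 0.85 q [-0.17  0.68 -0.32  1.7   0.21  0.75  0.85] h0 81.5
-> shift [ 0.0007 -0.0032  0.0497] turn [4.16 0.24 0.13] rows 1.2
t 8.98 pos [0.5714 0.1815 0.2378] F [ 0.1 -0.3 -5.7] op 0.245 q7 0.85 q [-0.17  0.68 -0.32  1.7   0.21  0.75  0.85] h0 81.5
-> shift [ 0.0009 -0.0067  0.0986] turn [4.16 0.24 0.13] rows 2.4
```

Request:
send_rows(moves=[0,-0.0005,0.008,0,0,0,0,-0.001,0.018,0,0,0,0,-0.002,0.03,0,0,0,0,-0.003,0.041,0,0,0,0,-0.003,0.05,0,0,0])

```text
clock: 9.4
tool_pos: [0.571, 0.1814, 0.1857]
eef_rot: [0.074, 0.997, 0.035, 0.004]
contact_force: [0.1, 0.4, -5.4]
opening: 0.239
```

```bash
python3 - <<'E'
from h import *
go(.571,.182,.139,81.35)
E
```

```text
t 9.40 pos [0.571  0.1814 0.1857] F [ 0.1  0.4 -5.4] op 0.239 q7 0.83 q [-0.18  0.75 -0.3   1.75  0.24  0.64  0.83] h0 81.5
-> shift [ 0.0002 -0.0027  0.0466] turn [4.06 0.12 0.11] rows 1.1
```

Request:
send_rows(moves=[0,-0.0005,0.008,0,0,0,0,-0.001,0.018,0,0,0,0,-0.002,0.03,0,0,0,0,-0.003,0.039,0,0,0,0,-0.003,0.046,0,0,0])

```text
clock: 9.82
tool_pos: [0.5707, 0.1812, 0.1382]
eef_rot: [0.075, 0.997, 0.035, 0.003]
contact_force: [0.5, 0.1, -4.8]
opening: 0.241
```

```bash
python3 jug.py
```

```text
t 9.82 pos [0.5707 0.1812 0.1382] F [ 0.5  0.1 -4.8] op 0.241 q7 0.81 q [-0.2   0.82 -0.27  1.78  0.27  0.54  0.81] h0 81.5
-> shift [ 0.0016  0.0053 -0.0917] turn [4.01 0.06 0.1 ] rows 2.2
rim x [-0.0964  0.0629] y [-0.1211  0.1175]
shoulder z 0.10056937735259304 tilt deg x,y [-0.49 -0.34] 10264
jug slice -0.07 -0.0833 -0.0117
jug slice -0.05 -0.0832 -0.0112
jug slice -0.03 -0.0831 -0.0114
xmin -0.0749
```

```bash
python3 - <<'E'
from h import *
go(.5707-.020*.15,.1812-.020*.989,.1382,81.35)
go(.5707-.020*.15,.1812-.020*.989,.1322,81.35)
E
```

```text
t 9.87 pos [0.5702 0.1813 0.1373] F [ 0.1 -0.1 -5.9] op 0.238 q7 0.81 q [-0.2   0.82 -0.27  1.78  0.27  0.54  0.81] h0 81.5
-> shift [-0.0005 -0.0199 -0.0023] turn [ 3.99 -0.02  0.11] rows 0.6
t 9.87 pos [0.5702 0.1813 0.1373] F [ 0.1 -0.1 -5.9] op 0.238 q7 0.81 q [-0.2   0.82 -0.27  1.78  0.27  0.54  0.81] h0 81.5
-> shift [-0.0005 -0.0203  0.0037] turn [ 3.99 -0.02  0.11] rows 0.6
```

Request:
send_rows(moves=[0,-0.004,-0.0005,0,0,0,0,-0.01,-0.0007,0,0,0,0,-0.016,-0.0012,0,0,0,0,-0.0195,0,0,0,0,0,-0.02,0.002,0,0,0])

```text
clock: 10.28
tool_pos: [0.5677, 0.1597, 0.1343]
eef_rot: [0.076, 0.997, 0.034, 0.003]
contact_force: [0.6, -0.4, -5.7]
opening: 0.24
```

```bash
python3 jug.py
```

```text
t 10.28 pos [0.5677 0.1597 0.1343] F [ 0.6 -0.4 -5.7] op 0.240 q7 0.83 q [-0.17  0.82 -0.27  1.8   0.27  0.52  0.83] h0 81.3
-> shift [ 0.0019  0.0271 -0.0941] turn [ 3.93  0.04 -0.02] rows 2.4
rim x [-0.0966  0.0946] y [-0.1209  0.1172]
shoulder z 0.0972906129136894 tilt deg x,y [-0.37 -0.4 ] 10293
jug slice -0.07 -0.1049 -0.0333
jug slice -0.05 -0.1049 -0.0333
jug slice -0.03 -0.1047 -0.0335
xmin -0.0749
```

Request:
send_rows(moves=[0,0,0.001,0,0,0,0,0,0.002,0,0,0,0,0,0.003,0,0,0,0,0,0.004,0,0,0,0,0,0.004,0,0,0])

```text
clock: 10.75
tool_pos: [0.5666, 0.1604, 0.1318]
eef_rot: [0.075, 0.997, 0.034, 0.002]
contact_force: [-6.6, -3.1, 13.7]
opening: 0.241
```

```bash
python3 jug.py
```

```text
t 10.75 pos [0.5666 0.1604 0.1318] F [-6.6 -3.1 13.7] op 0.241 q7 0.83 q [-0.17  0.82 -0.27  1.81  0.28  0.51  0.83] h0 81.4
-> shift [ 0.0008  0.0267 -0.0967] turn [ 3.88 -0.03  0.04] rows 2.4
rim x [-0.0967  0.0956] y [-0.1209  0.1168]
shoulder z 0.09415033007118354 tilt deg x,y [ 0.06 -0.  ] 10104
jug slice -0.07 -0.104 -0.0321
jug slice -0.05 -0.104 -0.0322
jug slice -0.03 -0.104 -0.0326
xmin -0.0749
```

Request:
send_rows(moves=[0,0,0,0,0,0,0,0,0,0,0,0,0,0,0,0,0,0,0,0,0,0,0,0,0,0,0,0,0,0], claw=-0.3)

```text
clock: 11.22
tool_pos: [0.567, 0.1607, 0.1318]
eef_rot: [0.075, 0.997, 0.034, 0.003]
contact_force: [0.4, 0.4, -0.2]
opening: 0.592
```

```bash
python3 jug.py; python3 -c "
from h import *
go(.566,.162,.26,81.35)"
```

```text
t 11.22 pos [0.567  0.1607 0.1318] F [ 0.4  0.4 -0.2] op 0.592 q7 0.83 q [-0.17  0.82 -0.27  1.81  0.28  0.51  0.83] h0 81.4
-> shift [ 0.0011  0.0264 -0.0967] turn [3.91 0.01 0.04] rows 2.4
rim x [-0.0964  0.0959] y [-0.1209  0.117 ]
shoulder z 0.09346206629531896 tilt deg x,y [0.06 0.09] 10124
jug slice -0.07 -0.1042 -0.032
jug slice -0.05 -0.1042 -0.0321
jug slice -0.03 -0.1041 -0.0321
xmin -0.0749
t 11.27 pos [0.5669 0.1607 0.1317] F [ 0.3 -0.2  0.7] op 0.633 q7 0.83 q [-0.17  0.82 -0.27  1.81  0.28  0.51  0.83] h0 81.4
-> shift [ 0.0011  0.0099 -0.1279] turn [ 3.9  -0.01  0.04] rows 3.1
```

Request:
send_rows(moves=[0,0.001,-0.02,0,0,0,0,0.003,-0.055,0,0,0,0,0.006,-0.09,1.3,0,0,0,0.009,-0.12,2.6,0,0,0,0.01,-0.128,3.9,0,0])

```text
clock: 11.68
tool_pos: [0.5694, 0.163, 0.2651]
eef_rot: [0.075, 0.997, 0.001, 0.004]
contact_force: [0.8, 0.9, 0.2]
opening: 0.65
```

```bash
python3 - <<'E'
from h import *
s=imaging.snapshot('top')
P=cloud(s)
def rect(A):
    from scipy.spatial import cKDTree
    t=cKDTree(A[:,:2]); n=np.array([len(x) for x in t.query_ball_point(A[:,:2],.006)]); A=A[n>=max(3,np.median(n)*.3)]
    q=cv2.minAreaRect((A[:,:2]*1000).astype(np.float32)); return np.round(q[0],1),np.round(q[1],1),round(q[2],1),len(A),np.median(A[:,2]).round(4)
for n in ['scene','top']:
    s=imaging.snapshot(n);P=cloud(s);save(s,n+'4')
    A=P[(np.hypot(*(P[:,:2]-[.656,-.104]).T)<.07)&(abs(P[:,2]-.130)<.008)]
    print(n,rect(A))
go(.656,-.1045,.26,164.2)
E
```

```text
scene (array([ 655.3, -104.3]), array([41.1, 64.6]), 73.5, 392, np.float64(0.1288))
top (array([ 655.7, -104.7]), array([38.1, 64.9]), 73.1, 256, np.float64(0.1307))
t 11.83 pos [0.5673 0.1626 0.2605] F [-0.3 -1.6 -0.6] op 0.651 q7 0.84 q [-0.19  0.65 -0.29  1.68  0.24  0.85  0.84] h0 81.4
-> shift [-0.1275 -0.2509  0.0003] turn [  0.     0.1  -82.75] rows 11.8
```

View pics/scene4.png

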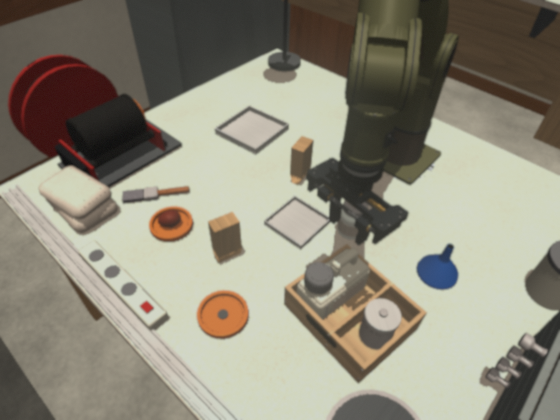

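The jug stands in the tote with its cap at (320,275). Moving to the far block.

Request:
send_rows(moves=[-0.01,-0.021,0,0,0,-7,-0.021,-0.042,0,0,0,-14,-0.032,-0.063,0,0,0,-21,-0.043,-0.084,0,0,0,-28,-0.053,-0.105,0,0,0,-35], claw=-1)

```text
clock: 12.25
tool_pos: [0.6033, 0.0489, 0.2582]
eef_rot: [-0.232, 0.973, 0.001, -0.001]
contact_force: [-0.0, -0.8, -0.0]
opening: 0.988
```

```bash
python3 -c "
from h import *
go(.6555,-.1045,.2,163.5)"
```

```text
t 12.25 pos [0.6033 0.0489 0.2582] F [-0.  -0.8 -0. ] op 0.988 q7 1.53 q [ 0.11  0.7  -0.48  1.62  0.38  0.92  1.53] h0 116.8
-> shift [ 0.0224 -0.1606  0.0579] turn [  0.13  -0.06 -46.72] rows 6.7
```

Request:
send_rows(moves=[0.004,-0.03,0,0,0,7,0.008,-0.06,0,0,0,14,0.012,-0.09,0,0,0,21,0.018,-0.125,0,0,0,28,0.022,-0.16,0,0,0,35])

```text
clock: 12.67
tool_pos: [0.6545, -0.1059, 0.2555]
eef_rot: [0.075, 0.997, 0.0, -0.003]
contact_force: [0.8, 0.1, -0.3]
opening: 0.997
```

Request:
send_rows(moves=[0,0,0,0,0,7,0,0,0,0,0,14,0,0,0,0,0,21,0,0,0,0,0,28,0,0,0,0,0,35])

```text
clock: 13.08
tool_pos: [0.6532, -0.1066, 0.2529]
eef_rot: [0.374, 0.927, -0.001, -0.005]
contact_force: [-0.2, 0.3, -0.0]
opening: 1.0
```

Request:
send_rows(moves=[0,0,0,0,0,7,0,0,0,0,0,14,0,0,0,0,0,21,0,0,0,0,0,28,0,0,0,0,0,35])

```text
clock: 13.5
tool_pos: [0.6519, -0.1072, 0.2504]
eef_rot: [0.639, 0.77, -0.004, -0.006]
contact_force: [0.6, 0.6, -0.3]
opening: 1.002
```

```bash
python3 -c "
from h import *
go(.6555,-.1045,.2,163.5)"
```

```text
t 13.50 pos [ 0.6519 -0.1072  0.2504] F [ 0.6  0.6 -0.3] op 1.002 q7 0.30 q [ 0.08  0.76  0.03  1.45 -0.03  0.95  0.3 ] h0 10.6
-> shift [0.0018 0.0048 0.0503] turn [-0.85 -0.06 27.14] rows 3.9
```

Request:
send_rows(moves=[0.001,0.001,0.01,-0.2,0,6.5,0.002,0.003,0.02,-0.4,0,13,0.002,0.005,0.03,-0.6,0,20,0.002,0.005,0.04,-0.8,0,27,0.002,0.005,0.045,-0.8,0,27])

```text
clock: 13.92
tool_pos: [0.6537, -0.1044, 0.2017]
eef_rot: [0.802, 0.598, -0.002, -0.002]
contact_force: [-0.0, -1.1, 0.1]
opening: 1.0
```

```bash
python3 - <<'E'
from h import *
s=imaging.snapshot('wrist'); save(s,'w5'); P=cloud(s)
A=P[(np.hypot(*(P[:,:2]-[.656,-.104]).T)<.05)&(abs(P[:,2]-.130)<.008)]
print(len(A),cv2.minAreaRect((A[:,:2]*1000).astype(np.float32)) if len(A) else '')
go(.6555,-.1045,.125,163.5)
E
```

```text
5178 ((655.4757690429688, -106.70487976074219), (39.13777160644531, 64.3487548828125), 72.91484832763672)
t 13.97 pos [ 0.6534 -0.1043  0.2014] F [ 0.4  0.3 -1.1] op 1.005 q7 -0.06 q [ 0.01  0.82  0.16  1.51 -0.16  0.84 -0.06] h0 -16.3
-> shift [0.0005 0.0026 0.0764] turn [-0.43  0.07  0.25] rows 1.9
```

View pics/w5.png

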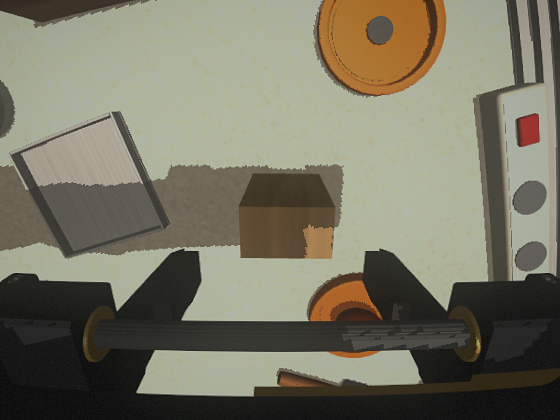

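Block centred between the fingers at (285,230). Descending.

Request:
send_rows(moves=[0.001,0.002,0.02,-0.2,0,0.5,0.001,0.0025,0.045,-0.4,0,0.5,0.001,0.0025,0.065,-0.4,0,0.5,0.001,0.0025,0.078,-0.4,0,0.5,0.001,0.0025,0.081,-0.4,0,0.5])

```text
clock: 14.38
tool_pos: [0.6536, -0.104, 0.1175]
eef_rot: [0.802, 0.597, -0.002, -0.002]
contact_force: [0.2, 0.1, -1.0]
opening: 0.997
```

Request:
send_rows(moves=[0,0,0,0,0,0,0,0,0,0,0,0,0,0,0,0,0,0,0,0,0,0,0,0,0,0,0,0,0,0], claw=1, grip_force=30)

```text
clock: 14.8
tool_pos: [0.6547, -0.1043, 0.1188]
eef_rot: [0.802, 0.597, -0.001, -0.001]
contact_force: [1.3, -0.7, 2.6]
opening: 0.724
```

```bash
python3 - <<'E'
from h import *
go(.6555,-.1052,.26,163.2)
E
```

```text
t 14.80 pos [ 0.6547 -0.1043  0.1188] F [ 1.3 -0.7  2.6] op 0.724 q7 -0.06 q [ 0.02  0.92  0.14  1.56 -0.17  0.68 -0.06] h0 -16.6
-> shift [-0.0009  0.0006 -0.1412] turn [-0.16  0.09  0.16] rows 3.4
```

Request:
send_rows(moves=[0,0,-0.015,0,0,0,0,0,-0.05,0,0,0,0,0,-0.09,0,0,0,0,0,-0.13,0,0,0,0,0,-0.17,0,0,0])

```text
clock: 15.22
tool_pos: [0.6546, -0.104, 0.2908]
eef_rot: [0.802, 0.597, -0.002, -0.001]
contact_force: [1.5, 0.4, -2.3]
opening: 0.726
```

```bash
python3 - <<'E'
from h import *
go(.5549,.2254,.295,171.4)
s=imaging.snapshot('scene'); P=cloud(s)
a=np.radians(-8.6); c=np.array([.5852,.2263]); Q=P.copy(); d=P[:,:2]-c
Q[:,0]=d@[np.cos(a),np.sin(a)];Q[:,1]=d@[-np.sin(a),np.cos(a)]
A=Q[(abs(Q[:,2]-.0745)<.006)&(abs(Q[:,0])<.12)&(abs(Q[:,1])<.14)]
print('rim',np.percentile(A[:,0],[.3,99.7]).round(4),np.percentile(A[:,1],[.3,99.7]).round(4))
J=Q[(abs(Q[:,2]-.0945)<.006)&(abs(Q[:,0])<.1)&(Q[:,1]<.0)&(Q[:,1]>-.12)]
print('shoulder',np.percentile(J[:,0],[.3,99.7]).round(4),np.percentile(J[:,1],[.3,99.7]).round(4), cv2.minAreaRect((J[:,:2]*1000).astype(np.float32)))
E
```

```text
t 15.22 pos [ 0.6546 -0.104   0.2908] F [ 1.5  0.4 -2.3] op 0.726 q7 -0.08 q [-0.01  0.72  0.18  1.42 -0.14  1.02 -0.08] h0 -16.6
-> shift [ 0.2871 -0.1898 -0.004 ] turn [-0.2   0.08 -8.03] rows 8.4
rim [-0.0983  0.0975] [-0.1196  0.1197]
shoulder [-0.0767  0.0735] [-0.1012 -0.0304] ((-1.4503097534179688, -66.1138687133789), (151.85348510742188, 71.92860412597656), 0.26544302701950073)
```

Request:
send_rows(moves=[0.03,-0.02,0,0,0,-1,0.06,-0.04,0,0,0,-2,0.09,-0.06,-0.004,0,0,-3.5,0.12,-0.08,-0.004,0,0,-5,0.15,-0.1,-0.004,0,0,-6.5])

```text
clock: 15.68
tool_pos: [0.6052, 0.0687, 0.3034]
eef_rot: [0.766, 0.642, 0.004, 0.005]
contact_force: [-0.1, 0.8, -0.8]
opening: 0.722
```

```bash
python3 - <<'E'
from h import *
go(.5551,.2264,.29,171.4)
E
```

```text
t 15.68 pos [0.6052 0.0687 0.3034] F [-0.1  0.8 -0.8] op 0.722 q7 -0.25 q [-0.29  0.62  0.17  1.59 -0.12  0.93 -0.25] h0 -10.1
-> shift [ 0.1465 -0.077   0.0124] turn [ 0.72  0.03 -1.47] rows 4.0
```

Request:
send_rows(moves=[0.035,-0.018,0,0.2,0,-0.5,0.07,-0.036,0.005,0.4,0,-1,0.105,-0.055,0.01,0.7,0,-1.5,0.135,-0.071,0.012,0.7,0,-1.5,0.1465,-0.077,0.012,0.7,0,-1.5])

```text
clock: 16.1
tool_pos: [0.5518, 0.2335, 0.2896]
eef_rot: [0.755, 0.656, 0.0, -0.002]
contact_force: [0.7, 0.9, -1.2]
opening: 0.724
```

Request:
send_rows(moves=[0,0,0,0,0,0,0,0,0,0,0,0,0,0,0,0,0,0,0,0,0,0,0,0,0,0,0,0,0,0])

```text
clock: 16.52
tool_pos: [0.5528, 0.2309, 0.2898]
eef_rot: [0.756, 0.654, -0.0, -0.002]
contact_force: [0.2, -0.5, -1.2]
opening: 0.725
```

```bash
cat > blk.py <<'E'
from h import *
import sys
go(.5551,.2264,.25,171.4)
S={n:imaging.snapshot(n) for n in ['wrist','scene']}
for n in S:
    s=S[n]; save(s,n+'b'+sys.argv[1]); P=cloud(s)
    a=np.radians(-8.6); c=np.array([.5852,.2263]); Q=P.copy(); d=P[:,:2]-c
    Q[:,0]=d@[np.cos(a),np.sin(a)];Q[:,1]=d@[-np.sin(a),np.cos(a)]
    A=Q[(abs(Q[:,2]-.0745)<.006)&(abs(Q[:,0])<.12)&(abs(Q[:,1])<.14)]
    print(n,'rim',np.percentile(A[:,0],[.3,99.7]).round(4),np.percentile(A[:,1],[.3,99.7]).round(4))
    J=Q[(abs(Q[:,2]-.0945)<.006)&(abs(Q[:,0])<.1)&(Q[:,1]<.0)&(Q[:,1]>-.12)]
    if len(J)>50: print('shoulder',np.percentile(J[:,0],[.3,99.7]).round(4),np.percentile(J[:,1],[.3,99.7]).round(4))
    p=r.get_state()['tool_pos']; zb=p[2]-.119
    m=s['image'].astype(int)
    B=Q[(Q[:,2]>zb+.0)&(Q[:,2]<zb+.10)&(Q[:,0]>-.075)&(Q[:,0]<.01)&(abs(Q[:,1]+.005)<.04)]
    for z in np.arange(zb+.005,zb+.1,.01):
        b=B[abs(B[:,2]-z)<.005]
        if len(b)>15: print('  z-zb %.3f'%(z-zb),len(b),np.percentile(b[:,0],[2,98]).round(4),np.percentile(b[:,1],[2,98]).round(4))
E
python3 blk.py 1
```

```text
t 16.52 pos [0.5528 0.2309 0.2898] F [ 0.2 -0.5 -1.2] op 0.725 q7 -0.49 q [-0.57  0.63  0.17  1.63 -0.13  0.9  -0.49] h0 -8.3
-> shift [-0.0042  0.0031  0.0398] turn [-0.14 -0.12  0.3 ] rows 1.0
wrist rim [-0.0968  0.0975] [-0.0692  0.1179]
shoulder [0.0252 0.0729] [-0.0507 -0.032 ]
  z-zb 0.015 18 [-0.0255 -0.0125] [0.0113 0.0137]
  z-zb 0.025 23 [-0.0478 -0.0268] [0.014  0.0169]
  z-zb 0.035 370 [-0.0627 -0.0014] [0.0167 0.0175]
  z-zb 0.045 468 [-0.0633 -0.0017] [0.0166 0.0175]
  z-zb 0.055 526 [-0.0634 -0.0019] [0.0166 0.0175]
  z-zb 0.065 626 [-0.0636 -0.002 ] [0.0165 0.0175]
  z-zb 0.075 717 [-0.0635 -0.002 ] [0.0165 0.0174]
  z-zb 0.085 844 [-0.0639 -0.0022] [0.0164 0.0174]
  z-zb 0.095 1153 [-0.073   0.0069] [0.008  0.0174]
scene rim [-0.0982  0.0977] [-0.1193  0.1198]
shoulder [-0.0714  0.0739] [-0.1014 -0.0304]
  z-zb 0.005 33 [-0.059   0.0001] [-0.0103  0.0122]
  z-zb 0.015 50 [-0.046  -0.0006] [-0.0134  0.015 ]
  z-zb 0.025 63 [-0.052  -0.0003] [-0.0171  0.0183]
  z-zb 0.035 100 [-0.0582 -0.0012] [-0.0171  0.0197]
  z-zb 0.045 108 [-0.0621 -0.0008] [-0.0158  0.0197]
  z-zb 0.055 112 [-0.0618 -0.0013] [-0.0177  0.0196]
  z-zb 0.065 114 [-0.0622 -0.0015] [-0.0182  0.0195]
  z-zb 0.075 116 [-0.0628 -0.0017] [-0.0176  0.0194]
  z-zb 0.085 80 [-0.0631 -0.0018] [-0.0174  0.0194]
  z-zb 0.095 86 [-0.0643  0.0095] [0.0053 0.0195]
```

Request:
send_rows(moves=[0.003,0,0.01,0,0,0,0.005,0,0.025,0,0,0,0.005,0,0.045,0,0,0,0.005,0,0.062,0,0,0,0.005,0,0.07,0,0,0])

```text
clock: 17.03
tool_pos: [0.5517, 0.2364, 0.217]
eef_rot: [0.756, 0.654, -0.002, -0.003]
contact_force: [-0.5, -0.1, -1.2]
opening: 0.723
```

```bash
python3 blk.py 2
```

```text
t 17.03 pos [0.5517 0.2364 0.217 ] F [-0.5 -0.1 -1.2] op 0.723 q7 -0.49 q [-0.56  0.72  0.15  1.7  -0.15  0.74 -0.49] h0 -8.2
-> shift [-0.0094  0.0046 -0.033 ] turn [-0.37 -0.02  0.36] rows 0.8
wrist rim [-0.0966  0.0977] [-0.0693  0.1179]
shoulder [0.0238 0.0725] [-0.0505 -0.0317]
  z-zb 0.005 190 [-0.0209  0.0083] [0.0143 0.0349]
  z-zb 0.015 16 [-0.0285 -0.0172] [0.0166 0.0188]
  z-zb 0.025 47 [-0.0655 -0.0276] [0.0194 0.0222]
  z-zb 0.035 394 [-0.0649 -0.0034] [0.0217 0.0226]
  z-zb 0.045 474 [-0.0654 -0.0042] [0.0216 0.0225]
  z-zb 0.055 542 [-0.0653 -0.004 ] [0.0216 0.0226]
  z-zb 0.065 629 [-0.0656 -0.0039] [0.0216 0.0226]
  z-zb 0.075 733 [-0.0656 -0.0042] [0.0215 0.0226]
  z-zb 0.085 879 [-0.0658 -0.0044] [0.0215 0.0225]
  z-zb 0.095 1176 [-0.0736  0.0066] [0.0132 0.0225]
scene rim [-0.0975  0.0975] [-0.1196  0.1198]
shoulder [-0.0541  0.0736] [-0.1018 -0.0303]
  z-zb 0.005 38 [-0.0339  0.0049] [-0.0046  0.0347]
  z-zb 0.015 37 [-0.0408 -0.0031] [-0.0098  0.0203]
  z-zb 0.025 55 [-0.0464 -0.0032] [-0.0125  0.0235]
  z-zb 0.035 82 [-0.061  -0.0035] [-0.0132  0.0241]
  z-zb 0.045 92 [-0.0632 -0.0033] [-0.0131  0.0241]
  z-zb 0.055 87 [-0.0641 -0.0035] [-0.0139  0.024 ]
  z-zb 0.065 100 [-0.0651 -0.0038] [-0.0121  0.0241]
  z-zb 0.075 69 [-0.0655 -0.004 ] [-0.0114  0.0241]
  z-zb 0.085 57 [-0.0662 -0.0046] [0.015  0.0243]
  z-zb 0.095 57 [-0.0657 -0.0044] [0.0169 0.024 ]
```

Wrong sign on tool x. The block is clear above the rim, so I'll correct by -9.5 mm.

Request:
send_rows(moves=[-0.003,0,0,-0.3,0,0.3,-0.006,0,0,-0.4,0,0.4,-0.009,0,0,-0.4,0,0.4,-0.0095,0,0,-0.4,0,0.4,-0.0095,0,0,-0.4,0,0.4])

```text
clock: 17.55
tool_pos: [0.551, 0.2266, 0.2186]
eef_rot: [0.759, 0.652, 0.001, 0.0]
contact_force: [1.1, -0.3, -1.6]
opening: 0.726
```

```bash
python3 blk.py 3 | grep -v '0.0[5678]5 '
```

```text
t 17.55 pos [0.551  0.2266 0.2186] F [ 1.1 -0.3 -1.6] op 0.726 q7 -0.48 q [-0.55  0.71  0.15  1.72 -0.15  0.73 -0.48] h0 -8.7
-> shift [ 0.0005  0.0041 -0.0314] turn [ 0.11 -0.05 -0.09] rows 0.8
wrist rim [-0.0967  0.0975] [-0.0673  0.118 ]
shoulder [0.021  0.0732] [-0.0494 -0.0319]
  z-zb 0.005 186 [-0.0199  0.0087] [0.0044 0.035 ]
  z-zb 0.015 20 [-0.0267 -0.0122] [0.0063 0.0091]
  z-zb 0.025 28 [-0.0608 -0.0282] [0.0095 0.0123]
  z-zb 0.035 371 [-0.0634 -0.0021] [0.012  0.0129]
  z-zb 0.045 458 [-0.0636 -0.0024] [0.0119 0.0128]
  z-zb 0.095 1150 [-0.0735  0.0063] [0.0035 0.0128]
scene rim [-0.0977  0.0976] [-0.1198  0.1199]
shoulder [-0.0548  0.0742] [-0.1013 -0.0306]
  z-zb 0.005 33 [-0.0516 -0.0003] [-0.0149  0.0346]
  z-zb 0.015 38 [-0.0479 -0.0004] [-0.0172  0.0097]
  z-zb 0.025 49 [-0.0539 -0.0011] [-0.0203  0.0128]
  z-zb 0.035 87 [-0.0637 -0.0014] [-0.0219  0.015 ]
  z-zb 0.045 90 [-0.0653 -0.0017] [-0.0223  0.0148]
  z-zb 0.095 65 [-0.0651  0.0022] [0.0064 0.015 ]
```

View pics/wristb3.png

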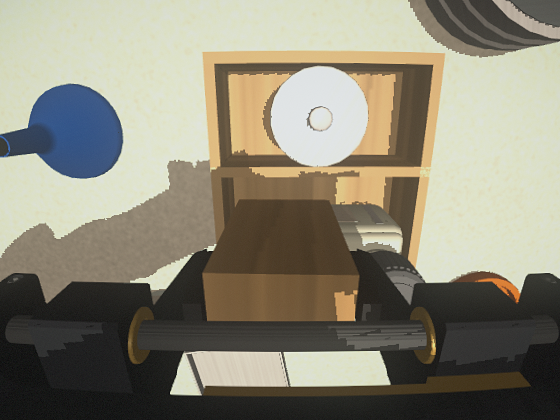

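The block is centred over the gap, facing (285,295) in the wrist view. Inserting slowly.

Request:
send_rows(moves=[0,0,0.008,0,0,0,0,0,0.018,0,0,0,0,0,0.03,0,0,0,0,0,0.04,0,0,0,0,0,0.045,0,0,0])

```text
clock: 18.07
tool_pos: [0.5499, 0.2269, 0.1711]
eef_rot: [0.758, 0.652, -0.001, -0.0]
contact_force: [-0.5, -0.7, -2.0]
opening: 0.722
```

```bash
python3 blk.py 4 | grep -v '0.0[5678]5 '
```

```text
t 18.07 pos [0.5499 0.2269 0.1711] F [-0.5 -0.7 -2. ] op 0.722 q7 -0.47 q [-0.54  0.78  0.13  1.75 -0.16  0.63 -0.47] h0 -8.6
-> shift [ 0.0002  0.0052 -0.0789] turn [-0.07  0.04 -0.03] rows 1.9
wrist rim [-0.0965  0.0974] [-0.0594  0.1179]
shoulder [0.0346 0.0726] [-0.0492 -0.0317]
  z-zb 0.005 214 [-0.0738 -0.0058] [0.0044 0.0251]
  z-zb 0.015 273 [-0.0736 -0.0174] [0.0071 0.0252]
  z-zb 0.025 1470 [-0.0733  0.0083] [0.0125 0.025 ]
  z-zb 0.035 392 [-0.0651 -0.0036] [0.012  0.0129]
  z-zb 0.045 763 [-0.0643  0.0066] [0.012  0.0349]
  z-zb 0.095 1178 [-0.0733  0.0061] [0.0035 0.0129]
scene rim [-0.0977  0.0975] [-0.1197  0.1198]
shoulder [-0.0278  0.0734] [-0.1011 -0.0023]
  z-zb 0.005 61 [-0.0736  0.0092] [-0.0269  0.0271]
  z-zb 0.015 87 [-0.0712  0.0088] [-0.0273  0.0268]
  z-zb 0.025 181 [-0.0723  0.0088] [-0.0293  0.0266]
  z-zb 0.045 164 [-0.0602  0.0085] [-0.0442  0.034 ]
  z-zb 0.095 55 [-0.0681 -0.0043] [0.0066 0.0147]
```

Request:
send_rows(moves=[0,0,0.008,0,0,0,0,0,0.018,0,0,0,0,0,0.028,0,0,0,0,0,0.036,0,0,0,0,0,0.04,0,0,0])

```text
clock: 18.58
tool_pos: [0.5493, 0.2266, 0.1302]
eef_rot: [0.758, 0.652, -0.002, -0.0]
contact_force: [-0.7, -0.0, -1.7]
opening: 0.721
```

```bash
python3 -c "
from h import *
go(.5499,.2269,.128,171.4)"
```

```text
t 18.58 pos [0.5493 0.2266 0.1302] F [-0.7 -0.  -1.7] op 0.721 q7 -0.46 q [-0.53  0.84  0.12  1.77 -0.17  0.54 -0.46] h0 -8.6
-> shift [0.0004 0.0005 0.0022] turn [-0.16  0.1  -0.04] rows 0.1
```

Request:
send_rows(moves=[0,0,0.0015,0,0,0,0,0,0.003,0,0,0,0,0,0.003,0,0,0,0,0,0.003,0,0,0,0,0,0.003,0,0,0])

```text
clock: 19.0
tool_pos: [0.5491, 0.2267, 0.1277]
eef_rot: [0.758, 0.652, -0.002, -0.001]
contact_force: [-2.4, -0.6, 5.7]
opening: 0.722
```

```bash
python3 -c "
from h import *
go(.5499,.2269,.128,171.4)"
```

```text
t 19.00 pos [0.5491 0.2267 0.1277] F [-2.4 -0.6  5.7] op 0.722 q7 -0.46 q [-0.53  0.84  0.11  1.78 -0.17  0.54 -0.46] h0 -8.6
-> shift [ 0.0003  0.0008 -0.0003] turn [-0.18  0.08 -0.04] rows 0.0
```

Request:
send_rows(moves=[0,0,0,0,0,0,0,0,0,0,0,0,0,0,0,0,0,0,0,0,0,0,0,0,0,0,-0.002,0,0,0], claw=-0.9)

```text
clock: 19.42
tool_pos: [0.5491, 0.2266, 0.1294]
eef_rot: [0.758, 0.652, -0.002, -0.001]
contact_force: [0.1, 0.1, 0.0]
opening: 0.951
```

Request:
send_rows(moves=[0,0,-0.02,0,0,0,0,0,-0.045,0,0,0,0,0,-0.075,0,0,0,0,0,-0.11,0,0,0,0,0,-0.125,0,0,0])

```text
clock: 19.83
tool_pos: [0.5513, 0.2272, 0.2586]
eef_rot: [0.758, 0.652, 0.001, 0.0]
contact_force: [1.0, 0.1, 0.8]
opening: 0.946
```

```bash
cat > cap.py <<'E'
from h import *
import sys
S={n:imaging.snapshot(n) for n in ['wrist','scene']}
for n in S:
    s=S[n]; save(s,n+'c'+sys.argv[1]); P=cloud(s)
    a=np.radians(-8.6); c=np.array([.5852,.2263]); Q=P.copy(); d=P[:,:2]-c
    Q[:,0]=d@[np.cos(a),np.sin(a)];Q[:,1]=d@[-np.sin(a),np.cos(a)]
    bl=(Q[:,2]>.130)&(Q[:,2]<.145)&(Q[:,0]<.02)&(Q[:,0]>-.1)&(abs(Q[:,1]+.005)<.03)
    b=Q[bl]
    if len(b)>30: print(n,'block top',np.median(b[:,2]).round(4),cv2.minAreaRect((b[:,:2]*1000).astype(np.float32)))
    J=Q[(abs(Q[:,2]-.0945)<.006)&(abs(Q[:,0])<.1)&(Q[:,1]<-.02)&(Q[:,1]>-.12)]
    if len(J)>50: print('shoulder',np.percentile(J[:,0],[.3,99.7]).round(4),np.percentile(J[:,1],[.3,99.7]).round(4))
    k=(Q[:,2]>.138)&(Q[:,2]<.152)&(np.hypot(Q[:,0]-.05,Q[:,1]+.066)<.04)
    C=P[k]
    if len(C)>30: print('cap',np.median(C[:,2]).round(4),cv2.minEnclosingCircle((C[:,:2]*1000).astype(np.float32)), 'mid',((C[:,:2].max(0)+C[:,:2].min(0))/2).round(4))
go(.6260,.153,.22,51.4)
E
python3 cap.py 1
```

```text
wrist block top 0.1388 ((-34.76936340332031, -7.031160354614258), (38.7983283996582, 64.22837829589844), 89.992919921875)
shoulder [-0.0771  0.0722] [-0.1015 -0.032 ]
cap 0.1441 ((624.04296875, 152.79164123535156), 30.430347442626953) mid [0.6246 0.1537]
scene block top 0.1388 ((-36.194862365722656, -5.425357818603516), (39.48113250732422, 66.71894073486328), 89.6916275024414)
shoulder [-0.0763  0.0738] [-0.1014 -0.0218]
cap 0.1454 ((625.28515625, 153.4545135498047), 30.26946258544922) mid [0.625  0.1529]
t 19.93 pos [0.5515 0.2274 0.2578] F [ 1.   0.1 -0.7] op 0.948 q7 -0.49 q [-0.56  0.66  0.16  1.68 -0.14  0.81 -0.49] h0 -8.7
-> shift [-0.0624  0.0847  0.0379] turn [ 2.100e-01 -3.000e-02 -6.006e+01] rows 8.6
```

View pics/scenec1.png

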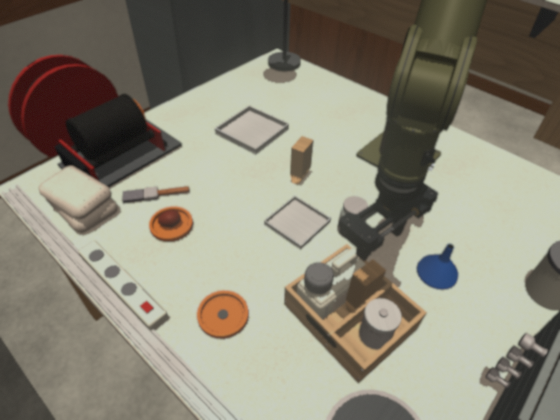

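The block is standing in the gap (365,285), with its top at 138.8 mm, so it is fully down. The cap is at (0.625, 0.153).

Request:
send_rows(moves=[-0.007,0.009,0,0,0,-7,-0.014,0.018,0,0,0,-14,-0.021,0.028,0,0,0,-21,-0.028,0.038,0,0,0,-28,-0.036,0.048,0,0,0,-35])

```text
clock: 20.35
tool_pos: [0.5931, 0.1843, 0.2565]
eef_rot: [0.525, 0.851, 0.001, 0.0]
contact_force: [-0.4, 0.8, -1.1]
opening: 0.952
```

```bash
python3 -c "
from h import *
go(.6248,.1532,.21,51.4)"
```

```text
t 20.35 pos [0.5931 0.1843 0.2565] F [-0.4  0.8 -1.1] op 0.952 q7 0.07 q [-0.36  0.69 -0.03  1.59  0.02  0.86  0.07] h0 26.7
-> shift [-0.042   0.0142  0.0464] turn [  0.08  -0.03 -24.67] rows 3.5
```

Request:
send_rows(moves=[-0.012,0.004,0.01,0,0,-7,-0.024,0.008,0.02,0,0,-14,-0.036,0.012,0.035,0,0,-20,-0.042,0.014,0.042,0,0,-24.7,-0.042,0.014,0.044,0,0,-24.7])

```text
clock: 20.77
tool_pos: [0.6241, 0.1503, 0.2093]
eef_rot: [0.331, 0.944, -0.001, -0.002]
contact_force: [-0.2, -0.3, 1.0]
opening: 0.946
```

```bash
python3 - <<'E'
from h import *
s=imaging.snapshot('wrist'); save(s,'wc2'); P=cloud(s)
C=P[(P[:,2]>.14)&(P[:,2]<.15)&(np.hypot(P[:,0]-.625,P[:,1]-.153)<.036)]
print(len(C),cv2.minEnclosingCircle((C[:,:2]*1000).astype(np.float32)) if len(C)>5 else '',((C[:,:2].max(0)+C[:,:2].min(0))/2).round(4))
go(.6248,.1532,.138,51.4)
E
```

```text
5614 ((625.2732543945312, 151.18006896972656), 29.894775390625) [0.6249 0.1514]
t 20.82 pos [0.6236 0.1518 0.2099] F [-0.3  0.1  0.2] op 0.953 q7 0.46 q [-0.23  0.77 -0.15  1.56  0.14  0.82  0.46] h0 51.2
-> shift [-0.0002  0.002   0.0719] turn [-0.11 -0.16 -0.16] rows 1.8
```

View pics/wc2.png

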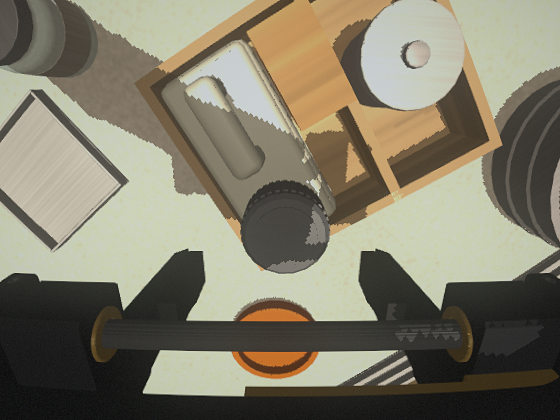

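The cap is centred between the fingers at (285,232), with the block and bar clear.

Request:
send_rows(moves=[0,0.001,0.015,0,0,0,0,0.0015,0.035,0,0,0,0,0.0015,0.055,0,0,0,0,0.0015,0.068,0,0,0,0,0.0015,0.071,0,0,0])

```text
clock: 21.23
tool_pos: [0.6224, 0.1534, 0.1366]
eef_rot: [0.332, 0.943, -0.002, -0.004]
contact_force: [-0.1, 0.1, -0.1]
opening: 0.949
```

Request:
send_rows(moves=[0,0,0,0,0,0,0,0,0,0,0,0,0,0,0,0,0,0,0,0,0,0,0,0,0,0,0,0,0,0], claw=1, grip_force=55)

```text
clock: 21.65
tool_pos: [0.6231, 0.1539, 0.1377]
eef_rot: [0.332, 0.943, -0.001, -0.003]
contact_force: [-0.7, 0.6, 2.2]
opening: 0.675
```

```bash
python3 - <<'E'
from h import *
go(.6248,.1525,.138,51.4)
E
```

```text
t 21.65 pos [0.6231 0.1539 0.1377] F [-0.7  0.6  2.2] op 0.675 q7 0.44 q [-0.24  0.87 -0.14  1.61  0.16  0.68  0.44] h0 51.2
-> shift [-0.0022 -0.     -0.0003] turn [-0.19 -0.26 -0.18] rows 0.1
```

Request:
send_rows(moves=[0,0,0.001,0,0,0,0,0,0.002,0,0,0,0,0,0.0035,0,0,0,0,0,0.005,0,0,0,0,0,0.005,0,0,0])

```text
clock: 22.07
tool_pos: [0.6232, 0.1539, 0.1344]
eef_rot: [0.332, 0.943, -0.001, -0.002]
contact_force: [-3.8, -0.7, 12.2]
opening: 0.676
```

```bash
python3 -c "
from h import *
go(.6248,.1525,.133,51.4)"
```

```text
t 22.07 pos [0.6232 0.1539 0.1344] F [-3.8 -0.7 12.2] op 0.676 q7 0.44 q [-0.24  0.87 -0.14  1.61  0.16  0.67  0.44] h0 51.2
-> shift [-0.0021 -0.0001  0.0014] turn [-0.16 -0.23 -0.2 ] rows 0.1
```

Request:
send_rows(moves=[0,0,0.0025,0,0,0,0,0,0.0035,0,0,0,0,0,0.0045,0,0,0,0,0,0.0045,0,0,0,0,0,0.0045,0,0,0])

```text
clock: 22.48
tool_pos: [0.6232, 0.1539, 0.1324]
eef_rot: [0.332, 0.943, -0.001, -0.002]
contact_force: [-6.7, -0.4, 16.3]
opening: 0.676
```

```bash
python3 -c "
from h import *
go(.6248,.1525,.130,51.4)"
```

```text
t 22.48 pos [0.6232 0.1539 0.1324] F [-6.7 -0.4 16.3] op 0.676 q7 0.44 q [-0.24  0.88 -0.13  1.61  0.16  0.67  0.44] h0 51.2
-> shift [-0.0021 -0.0001  0.0023] turn [-0.13 -0.19 -0.22] rows 0.1
```

Pressed 5.3 mm at 16 N. Turning while holding the press.

Request:
send_rows(moves=[0,0,0.003,0,0,-3,0,0,0.003,0,0,-7,0,0,0.003,0,0,-11,0,0,0.003,0,0,-15.5,0,0,0.003,0,0,-20])

```text
clock: 22.9
tool_pos: [0.6233, 0.1534, 0.1321]
eef_rot: [0.162, 0.987, -0.0, -0.001]
contact_force: [-6.1, -1.6, 17.0]
opening: 0.674
```

```bash
python3 -c "
from h import *
go(.6238,.1535,.130,111.4);print(r.get_state()['moment'])"
```

```text
t 22.90 pos [0.6233 0.1534 0.1321] F [-6.1 -1.6 17. ] op 0.674 q7 0.69 q [-0.19  0.88 -0.23  1.61  0.28  0.69  0.69] h0 71.3
-> shift [-0.0004  0.0003  0.0021] turn [-2.000e-02 -1.800e-01 -4.009e+01] rows 5.7
[-0.4926386   1.21080808 -0.25589877]
```

Request:
send_rows(moves=[0,0,0.003,0,0,-4,0,0,0.003,0,0,-8,0,0,0.003,0,0,-12,0,0,0.003,0,0,-16.5,0,0,0.003,0,0,-21])

```text
clock: 23.32
tool_pos: [0.6233, 0.1523, 0.1321]
eef_rot: [-0.021, 1.0, -0.001, -0.001]
contact_force: [-5.1, -3.3, 19.8]
opening: 0.674
```

```bash
python3 -c "
from h import *
go(.6238,.1535,.130,111.4);print(r.get_state()['moment'])"
```

```text
t 23.32 pos [0.6233 0.1523 0.1321] F [-5.1 -3.3 19.8] op 0.674 q7 0.96 q [-0.14  0.89 -0.33  1.61  0.39  0.71  0.96] h0 92.4
-> shift [-0.0006  0.0011  0.0021] turn [ -0.1   -0.16 -18.99] rows 2.7
[-0.59822527  1.13267174 -0.21939997]
```

Request:
send_rows(moves=[0,0,0.003,0,0,-4,0,0,0.003,0,0,-8,0,0,0.003,0,0,-12,0,0,0.003,0,0,-16.5,0,0,0.003,0,0,-21])

```text
clock: 23.73
tool_pos: [0.6238, 0.1514, 0.1321]
eef_rot: [-0.204, 0.979, -0.002, -0.001]
contact_force: [-5.4, -3.2, 17.8]
opening: 0.672
```

```bash
python3 cap.py 5; python3 -c "
from h import *
print(r.get_state()['moment'])"
```

```text
wrist block top 0.1387 ((-34.745853424072266, -7.405059814453125), (40.53643035888672, 64.58545684814453), 89.97406768798828)
shoulder [-0.0756  0.0635] [-0.1063 -0.0256]
cap 0.14 ((616.8397216796875, 149.348876953125), 38.7929801940918) mid [0.6252 0.1492]
scene block top 0.1388 ((-35.79133605957031, -4.739595413208008), (37.90531921386719, 66.59172821044922), 88.89433288574219)
shoulder [-0.0543  0.0754] [-0.1002 -0.0204]
cap 0.1403 ((630.868896484375, 156.373291015625), 39.270626068115234) mid [0.6261 0.1547]
t 23.83 pos [0.6238 0.1514 0.1321] F [-4.8 -3.2 18.5] op 0.679 q7 1.24 q [-0.09  0.9  -0.42  1.6   0.5   0.75  1.24] h0 113.5
-> shift [-0.0025  0.0004 -0.0879] turn [-2.200e-01  1.000e-02  6.206e+01] rows 8.9
[-0.63803497  1.02679261  0.12642168]
```

View pics/wristc5.png

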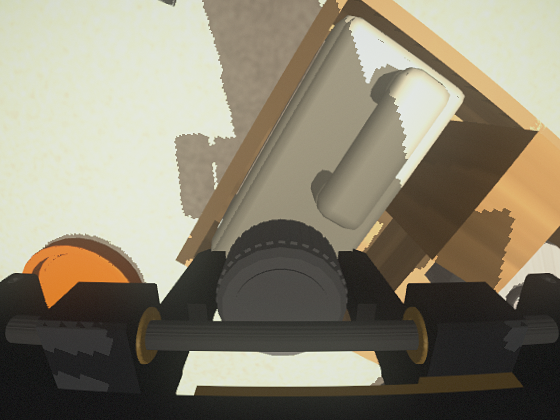

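The jug has stayed square. Lifting gently while watching the force.

Request:
send_rows(moves=[0,0,-0.002,0,0,0,0,0,-0.004,0,0,0,0,0,-0.006,0,0,0,0,0,-0.008,0,0,0,0,0,-0.01,0,0,0])

```text
clock: 24.25
tool_pos: [0.6238, 0.151, 0.1419]
eef_rot: [-0.203, 0.979, -0.002, -0.001]
contact_force: [0.2, -1.2, -0.6]
opening: 0.675
```

```bash
python3 cap.py 6
```

```text
wrist block top 0.1387 ((-34.793182373046875, -7.413061141967773), (64.5379867553711, 40.38844299316406), 0.26248180866241455)
shoulder [-0.0757  0.0682] [-0.1063 -0.0257]
cap 0.149 ((617.147705078125, 150.04830932617188), 38.29826354980469) mid [0.6254 0.1486]
scene block top 0.1389 ((-36.832374572753906, -4.574958801269531), (38.39637756347656, 66.13746643066406), 88.77843475341797)
shoulder [-0.0475  0.0749] [-0.1032 -0.0205]
cap 0.1492 ((631.015869140625, 155.79335021972656), 39.143959045410156) mid [0.6264 0.1558]
t 24.35 pos [0.6239 0.151  0.1419] F [ 0.3 -1.4 -0.3] op 0.678 q7 1.25 q [-0.08  0.89 -0.43  1.6   0.49  0.76  1.25] h0 113.4
-> shift [-0.0026  0.0007 -0.0781] turn [-2.500e-01  1.000e-02  6.203e+01] rows 8.9
```

Free: only the cap's weight is felt, with the cap 4 mm above its locked height.

Request:
send_rows(moves=[0,0,-0.005,0,0,0,0,0,-0.011,0,0,0,0,0,-0.018,0,0,0,0,0,-0.026,0,0,0,0,0,-0.034,0,0,0])

```text
clock: 24.77
tool_pos: [0.6241, 0.1513, 0.177]
eef_rot: [-0.203, 0.979, -0.002, -0.0]
contact_force: [0.1, -0.1, 0.1]
opening: 0.672
```

Request:
send_rows(moves=[0,0,-0.015,0,0,0,0,0,-0.03,0,0,0,0,0,-0.045,0,0,0,0,0,-0.06,0,0,0,0,0,-0.07,0,0,0])

```text
clock: 25.18
tool_pos: [0.6247, 0.152, 0.2494]
eef_rot: [-0.203, 0.979, -0.002, 0.001]
contact_force: [0.8, 0.1, -0.5]
opening: 0.675
```

```bash
python3 - <<'E'
from h import *
for n in ['scene','wrist']:
    s=imaging.snapshot(n); save(s,n+'7')
go(.4512,-.047,.20,90)
E
```

```text
t 25.28 pos [0.6252 0.1522 0.2494] F [ 0.3 -0.7 -1. ] op 0.676 q7 1.31 q [-0.05  0.76 -0.49  1.51  0.41  0.97  1.31] h0 113.4
-> shift [ 0.239  -0.1134  0.0491] turn [-0.17  0.22 23.43] rows 6.6
```

View pics/scene7.png

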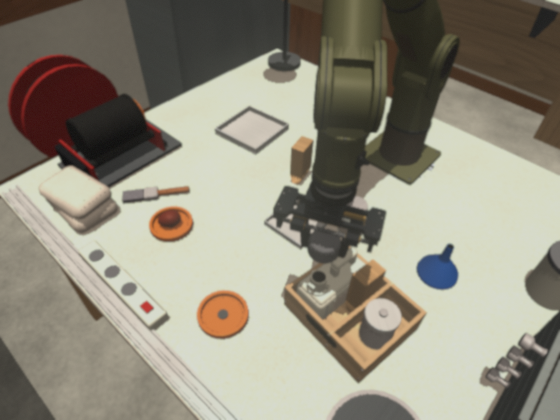

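View pics/wrist7.png

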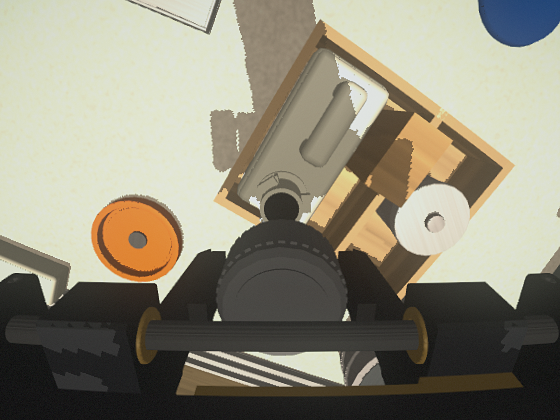

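Cap off and in the gripper; the bare neck is visible at (285,200). Checking jar and tray clearance before placing.

```bash
python3 - <<'E'
from h import *
for k in ['Pt','Ps']:
    P=np.load('c.npz')[k]
    A=P[(np.hypot(P[:,0]-.39,P[:,1]-.05)<.09)&(P[:,2]>.085)&(P[:,2]<.115)]; print('jar',cv2.minEnclosingCircle((A[:,:2]*1000).astype(np.float32)),A[:,2].max())
go(.4512,-.047,.20,36)
E
```

```text
jar ((371.7220458984375, 73.50125122070312), 31.560543060302734) 0.10933703078925497
jar ((371.86297607421875, 73.64071655273438), 33.0626220703125) 0.10292351172336696
t 25.28 pos [0.6252 0.1522 0.2494] F [ 0.3 -0.7 -1. ] op 0.676 q7 1.31 q [-0.05  0.76 -0.49  1.51  0.41  0.97  1.31] h0 113.4
-> shift [ 0.239  -0.1134  0.0491] turn [-6.000e-02  3.000e-01  7.743e+01] rows 11.1
```

Request:
send_rows(moves=[0.038,-0.013,0,0,0,7,0.077,-0.027,0,0,0,14,0.115,-0.045,0,0,0,21,0.15,-0.064,0.01,0,0,28,0.18,-0.083,0.02,0,0,35])

```text
clock: 25.7
tool_pos: [0.4906, 0.0027, 0.229]
eef_rot: [0.104, 0.995, -0.001, 0.002]
contact_force: [0.8, -0.9, -2.3]
opening: 0.678
```

```bash
python3 - <<'E'
from h import *
go(.4512,-.047,.20,36)
E
```

```text
t 25.70 pos [0.4906 0.0027 0.229 ] F [ 0.8 -0.9 -2.3] op 0.678 q7 0.93 q [ 0.11  0.58 -0.33  2.    0.32  0.61  0.93] h0 78.1
-> shift [ 0.0284 -0.0567  0.029 ] turn [-3.000e-02  2.700e-01  4.208e+01] rows 6.0
```

Request:
send_rows(moves=[0.006,-0.012,0,0,0,7,0.012,-0.024,0.005,0,0,14,0.018,-0.036,0.01,0,0,21,0.024,-0.048,0.018,0,0,28,0.0284,-0.0567,0.025,0,0.2,35])

```text
clock: 26.12
tool_pos: [0.4498, -0.048, 0.2035]
eef_rot: [0.401, 0.916, -0.001, -0.0]
contact_force: [0.0, 1.3, -1.0]
opening: 0.675
```

```bash
python3 - <<'E'
from h import *
s=imaging.snapshot('wrist'); save(s,'w8')
go(.4512,-.047,.10,36)
E
```

```text
t 26.17 pos [ 0.448  -0.0495  0.2024] F [-1.7 -1.6 -1.2] op 0.676 q7 0.56 q [ 0.09  0.58 -0.13  2.14  0.18  0.44  0.56] h0 42.3
-> shift [-0.0004  0.0046  0.1023] turn [-0.32 -0.05  6.28] rows 2.5
```

View pics/w8.png

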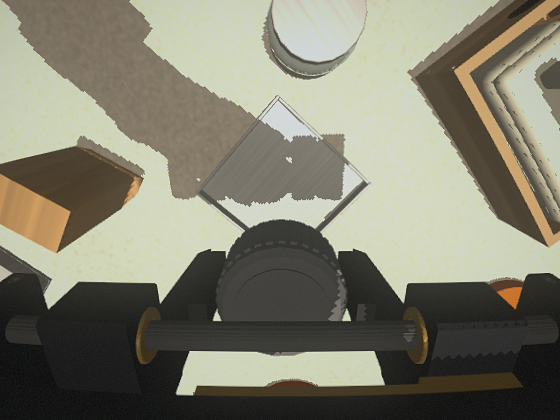

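Cap above the tray (tray at (283,165) and beneath it), jar clear at (317,30). Lowering.

Request:
send_rows(moves=[0,0.002,0.02,0,0,0,0,0.004,0.05,-0.3,0,0,0,0.0045,0.08,-0.3,0,0,0,0.0045,0.105,-0.3,0,0,0,0.0045,0.12,-0.3,0,0])

```text
clock: 26.58
tool_pos: [0.4503, -0.046, 0.08]
eef_rot: [0.403, 0.915, -0.0, -0.002]
contact_force: [-0.9, 1.0, 0.2]
opening: 0.676
```

```bash
python3 - <<'E'
from h import *
go(.4512,-.047,.0335,42.3)
E
```

```text
t 26.58 pos [ 0.4503 -0.046   0.08  ] F [-0.9  1.   0.2] op 0.676 q7 0.51 q [ 0.02  0.84 -0.03  2.21  0.23  0.1   0.51] h0 42.5
-> shift [-0.0015  0.0001  0.0464] turn [-0.09 -0.19  0.19] rows 1.1
```

Joint 6 is at 0.10 rad and its limit is 0.04, so it would run out if I go straight down here. I'll place the cap farther out in the tray and turn the wrist, which swings the elbow and raises joint 6.

```bash
python3 - <<'E'
from h import *
go(.473,-.047,.10,105)
E
```

```text
t 26.58 pos [ 0.4503 -0.046   0.08  ] F [-0.9  1.   0.2] op 0.676 q7 0.51 q [ 0.02  0.84 -0.03  2.21  0.23  0.1   0.51] h0 42.5
-> shift [-0.016   0.016  -0.0201] turn [ 2.000e-02 -2.200e-01 -6.251e+01] rows 8.9
```

Request:
send_rows(moves=[-0.004,0.004,-0.008,0,0,-7,-0.008,0.008,-0.016,0,0,-14,-0.012,0.012,-0.02,0,0,-21,-0.016,0.016,-0.02,0,0,-28,-0.016,0.016,-0.02,0,0,-35])

```text
clock: 27.0
tool_pos: [0.475, -0.0464, 0.1]
eef_rot: [0.104, 0.995, 0.001, -0.0]
contact_force: [-0.3, -0.5, -0.7]
opening: 0.679
```

Request:
send_rows(moves=[0,0,0,0,0,-7,0,0,0,0,0,-14,0,0,0,0,0,-21,0,0,0,0,0,-28,0,0,0,0,0,-28])

```text
clock: 27.42
tool_pos: [0.4753, -0.0461, 0.0998]
eef_rot: [-0.142, 0.99, 0.001, 0.0]
contact_force: [-0.5, -0.1, -0.3]
opening: 0.673
```

```bash
python3 - <<'E'
from h import *
go(.475,-.047,.05,105)
E
```

```text
t 27.42 pos [ 0.4753 -0.0461  0.0998] F [-0.5 -0.1 -0.3] op 0.673 q7 1.14 q [ 0.17  0.81 -0.27  2.12  0.72  0.3   1.14] h0 106.3
-> shift [ 0.0006 -0.0009  0.0498] turn [0.16 0.03 1.32] rows 1.2
```

Request:
send_rows(moves=[0,0,0.008,0,0,0,0,0,0.016,0,0,0,0,0,0.026,0,0,0,0,0,0.036,0,0,0,0,0,0.042,0,0,0])

```text
clock: 27.83
tool_pos: [0.4749, -0.0457, 0.0563]
eef_rot: [-0.142, 0.99, 0.001, -0.001]
contact_force: [0.2, -0.4, -0.6]
opening: 0.678
```

```bash
python3 - <<'E'
from h import *
go(.475,-.047,.0325,105)
E
```

```text
t 27.83 pos [ 0.4749 -0.0457  0.0563] F [ 0.2 -0.4 -0.6] op 0.678 q7 1.08 q [ 0.09  0.89 -0.15  2.14  0.78  0.17  1.08] h0 106.3
-> shift [ 0.0002 -0.0013  0.0238] turn [ 0.17 -0.06  1.28] rows 0.6
```

Request:
send_rows(moves=[0,-0.001,0.006,0,0,0,0,-0.001,0.012,0,0,0,0,-0.001,0.018,0,0,0,0,-0.001,0.022,0,0,0,0,-0.001,0.0235,0,0,0])

```text
clock: 28.25
tool_pos: [0.475, -0.0465, 0.0322]
eef_rot: [-0.142, 0.99, 0.001, -0.001]
contact_force: [-1.0, -0.3, 0.0]
opening: 0.673
```

```bash
python3 - <<'E'
from h import *
go(.475,-.047,.0317,105)
E
```

```text
t 28.25 pos [ 0.475  -0.0465  0.0322] F [-1.  -0.3  0. ] op 0.673 q7 1.06 q [ 0.06  0.94 -0.09  2.14  0.81  0.09  1.06] h0 106.3
-> shift [ 0.0001 -0.0005  0.0005] turn [ 0.17 -0.09  1.28] rows 0.2
```

Request:
send_rows(moves=[0,0,0,0,0,0,0,0,0,0,0,0,0,0,0,0,0,0,0,0,0,0,0,0,0,0,0,0,0,0], claw=-0.64)

```text
clock: 28.67
tool_pos: [0.4751, -0.0466, 0.0324]
eef_rot: [-0.142, 0.99, 0.001, -0.001]
contact_force: [-0.8, 0.4, -0.1]
opening: 0.822
```

Request:
send_rows(moves=[0,0,-0.01,0,0,0,0,0,-0.03,0,0,0,0,0,-0.06,0,0,0,0,0,-0.095,0,0,0,0,0,-0.13,0,0,0])

```text
clock: 29.08
tool_pos: [0.4746, -0.0471, 0.1638]
eef_rot: [-0.142, 0.99, 0.001, -0.002]
contact_force: [0.4, 0.3, -1.1]
opening: 0.821
```

```bash
python3 - <<'E'
from h import *
st()
for n in ['scene','wrist']:
    s=imaging.snapshot(n); save(s,n+'9'); P=cloud(s)
    C=P[(P[:,2]>.03)&(P[:,2]<.05)&(np.hypot(P[:,0]-.473,P[:,1]+.047)<.06)]
    print(n,len(C),np.median(C[:,2]),cv2.minEnclosingCircle((C[:,:2]*1000).astype(np.float32)))
E
```

```text
t 29.08 p [ 0.4746 -0.0471  0.1638] q [ 0.28  0.7  -0.45  2.09  0.63  0.49  1.22] R [[-0.96, -0.28, -0.003], [-0.281, 0.96, 0.002], [0.003, 0.003, -1.0]] F [ 0.4  0.3 -1.1] op 0.821
scene 317 0.03805010047739684 ((478.11614990234375, -42.62715148925781), 30.607864379882812)
wrist 3556 0.03905563993575229 ((477.0019836425781, -46.09663009643555), 30.47263526916504)
```

View pics/scene9.png

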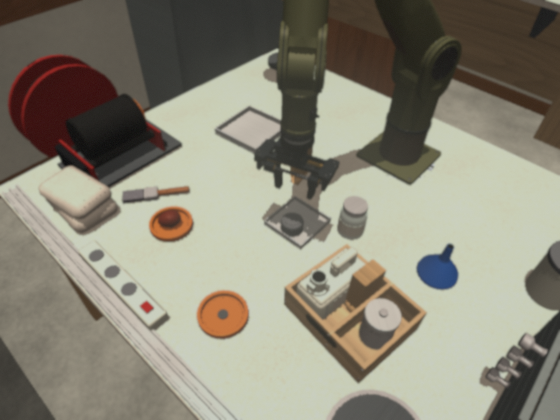

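View pics/wrist9.png

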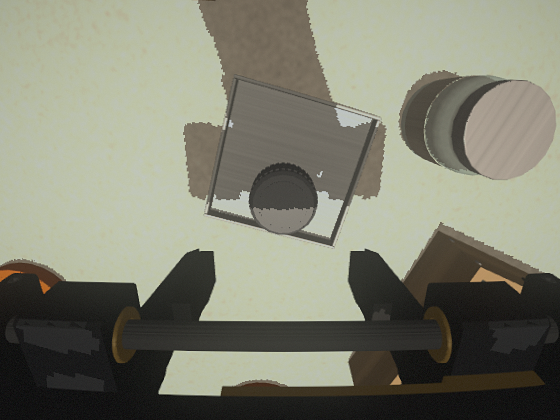

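The cap lies flat in the tray (wrist pixel (283,200)), top at 39 mm, inside the walls. Last check on the jug and block, then I'll hand in.

```bash
python3 - <<'E'
from h import *
s=imaging.snapshot('scene'); P=cloud(s)
a=np.radians(-8.6); c=np.array([.5852,.2263]); Q=P.copy(); d=P[:,:2]-c
Q[:,0]=d@[np.cos(a),np.sin(a)];Q[:,1]=d@[-np.sin(a),np.cos(a)]
b=Q[(Q[:,2]>.13)&(Q[:,2]<.145)&(Q[:,0]<.01)&(Q[:,0]>-.1)&(abs(Q[:,1]+.005)<.03)]
print('block top',np.median(b[:,2]),cv2.minAreaRect((b[:,:2]*1000).astype(np.float32)))
J=Q[(abs(Q[:,2]-.0945)<.006)&(abs(Q[:,0])<.1)&(Q[:,1]<-.028)&(Q[:,1]>-.12)]
print('jug',cv2.minAreaRect((J[:,:2]*1000).astype(np.float32)),np.median(J[:,2]))
st(); print(r.finish_job())
E
```

```text
block top 0.13886467482142484 ((-36.54684066772461, -5.487920761108398), (66.9270248413086, 39.645381927490234), 0.01184525340795517)
jug ((-1.61181640625, -67.24510192871094), (152.95738220214844, 72.00074005126953), 1.6690183877944946) 0.09493488017191748
t 29.23 p [ 0.4768 -0.0472  0.1647] q [ 0.28  0.7  -0.44  2.08  0.63  0.48  1.21] R [[-0.96, -0.279, 0.004], [-0.279, 0.96, 0.003], [-0.004, 0.002, -1.0]] F [-0.  -0.4  0. ] op 0.821
the job is handed in; nothing more can be done
None
```

The job is done and handed in at 29 s; it reports no verdict. The jug and the block stand in the tote's large bay, and the cap lies in the 130 mm tray.

- **Jug:** carried by its handle and set down about 4 mm from the long wall away from the canister. It was upright after I let go, and the last check has its shoulder at 95 mm, so it is on the floor. The last fit shows it turned by no more than about 1.7°.
- **Block:** I took the one farthest from the base and stood it foot down in the gap. Its top reads 139 mm, so it is fully down.
- **Cap:** pressed down 5.3 mm (16–20 N), turned 62° anticlockwise while held down, and lifted free with only its own weight felt. It lies open side down inside the tray walls, with its top at 39 mm.

**What went wrong on the way:**
- **Jug hit the rim:** on the first try at lowering it, the jug caught the tote rim (51 N upward at the wrist) and rolled 3.5° in the grip. I lifted it, counter-tilted the tool, lowered it mid-bay and moved it over to the wall. That is under the 120 N wrist limit. It was the held jug that touched, so I don't expect it to count against the 40 N limit on the arm and gripper body.
- **Wrong direction with the block:** I shifted it the wrong way once, above the rim, and corrected it with no contact.
- **Joint 6 near its limit:** it came close to the end of its range over the tray, so I set the cap about 25 mm off the tray's centre.

Nothing else looks moved in the last scene picture; I checked that by eye rather than measuring it.

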